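# Put four bench things back on their own rests

### The job

The four things on the wooden rests have been mixed up: move each one to the rest whose brass sign shows its shape (square: ring box, ring: tape roll, octagon: trinket box, bottle: glue bottle), standing upright in the middle of the felt. The rest without a sign is there for a thing that has to wait and ends up empty. Never tip a thing over, and leave the silver-white dish of beads where it is.

Things in the scene. Friction and masses are not known exactly. Their poses are not given: they have to be found in the camera images.
- ring_box: closed dark red ring box, 54 (x) x 56 (y) x 45 mm high, upright; the lid stays shut when it is gripped by the sides and lifted. Origin: centre of the underside, z up. At the start it stands on a wrong rest
- tape_roll: roll of cream masking tape lying flat, 62 mm outer diameter, 18 mm high, with an open core; may be gripped across its outside. Origin: centre of the underside, z up. At the start it lies on a wrong rest
- trinket_box: small white eight-sided box with a shut lid, 42 mm across the flats, 20 mm high; its flats face its own x and y axes (and the diagonals). Origin: centre of the underside, z up. At the start it stands on a wrong rest
- glue_bottle: small white glue bottle with a red cone cap, round body 29 mm in diameter and 57 mm high, 88 mm high with the cap, upright. Origin: centre of the underside, z up. At the start it stands on a wrong rest
- rest_square: fixed dark wooden rest, plate 123 x 86 x 8 mm, with a flush square of grey felt (72 x 74 mm) for the thing and, at the end towards the robot, a brass square (40 mm): home of the ring box. Origin: on the worktop under the middle of the felt, whose top is at z = 8 mm; x points from the sign (middle at x = -60 mm) to the felt, z up
- rest_ring: fixed dark wooden rest, plate 123 x 86 x 8 mm, with a flush square of grey felt (72 x 74 mm) for the thing and, at the end towards the robot, a brass ring (42 mm, hole 24 mm): home of the tape roll. Origin: on the worktop under the middle of the felt, whose top is at z = 8 mm; x points from the sign (middle at x = -60 mm) to the felt, z up
- rest_octagon: fixed dark wooden rest, plate 123 x 86 x 8 mm, with a flush square of grey felt (72 x 74 mm) for the thing and, at the end towards the robot, a brass octagon (42 mm): home of the trinket box. Origin: on the worktop under the middle of the felt, whose top is at z = 8 mm; x points from the sign (middle at x = -60 mm) to the felt, z up
- rest_bottle: fixed dark wooden rest, plate 123 x 86 x 8 mm, with a flush square of grey felt (72 x 74 mm) for the thing and, at the end towards the robot, the brass outline of a bottle lying on its side (61 mm long): home of the glue bottle. Origin: on the worktop under the middle of the felt, whose top is at z = 8 mm; x points from the sign (middle at x = -60 mm) to the felt, z up
- rest_plain: fixed dark wooden rest, plate 123 x 86 x 8 mm, with a flush square of grey felt (72 x 74 mm) for the thing and, at the end towards the robot, no sign: the free spot, empty at the start and at the end. Origin: on the worktop under the middle of the felt, whose top is at z = 8 mm; x points from the sign (middle at x = -60 mm) to the felt, z up
- scallop_dish: loose round silver-white dish with a scalloped rim and small pale beads in it, 101 mm across, 20 mm high, standing on the thin black leather sheet (2 mm) among the rests; not to be moved. Origin: centre of the underside
Not all that is in view belongs to the job. What is meant by the tape_roll is not orange, and is the smaller of those in its own colour.

How it is judged:
At the end, for the whole second after the job is handed in: Ring box, tape roll, trinket box and glue bottle each stand at rest, upright (within 0.1 rad) on the rest with their own sign, centre within 15 mm of the middle of the felt, underside on its top (4 to 13 mm above the worktop); the bead dish is within 25 mm of where it was (horizontal distance between ring_box and rest_square below 0.015 m and z of ring_box in the frame of rest_square between 0.004 and 0.013 m and angle between each of ring_box, tape_roll, trinket_box, glue_bottle's own z axis and vertical below 0.1 rad and linear speed of each of ring_box, tape_roll, trinket_box, glue_bottle below 0.02 m/s and angular speed of each of ring_box, tape_roll, trinket_box, glue_bottle below 0.2 rad/s and horizontal distance between tape_roll and rest_ring below 0.015 m and z of tape_roll in the frame of rest_ring between 0.004 and 0.013 m and horizontal distance between trinket_box and rest_octagon below 0.015 m and z of trinket_box in the frame of rest_octagon between 0.004 and 0.013 m and horizontal distance between glue_bottle and rest_bottle below 0.015 m and z of glue_bottle in the frame of rest_bottle between 0.004 and 0.013 m and distance of scallop_dish from where it was at the start of the episode below 0.025 m); the robot touches nothing.
It fails at once if the bead dish was moved (distance of scallop_dish from where it was at the start of the episode above 0.025 m).
It fails at once if a thing was tipped over (angle between any of ring_box, tape_roll, trinket_box, glue_bottle's own z axis and vertical above 0.7 rad).
It also fails if it takes over 131 s, if anything falls off the work surface, if the arm or the gripper's body presses on something with over 40 N, if the wrist force passes 120 N, or if a joint passes its speed limit or range.

### The arm

A 6-joint arm with a two-finger parallel gripper is mounted at the origin on a cart in front of the work surface, level with it; the furniture and walls round the work are solid. World frame = base frame: x ahead of the robot, y to its left, z up, the work surface at z = 0. Lengths are in m, angles in rad, forces in N, time in s.
With the tool pointing down it reaches from about 0.35 to 0.775 m from the base axis. Payload 7.3 kg.
Tool frame: the origin (TCP) lies midway between the tips of the shut fingers; the grasp point (between the pads) lies 19 mm behind it; z points along the fingers, y is the line along which they close (so a half turn about z gives the same grasp; the last joint's range is limited). The gripper opens to 92 mm and grips with 3 to 60 N. Pads are 19 mm wide; open, the fingers measure 130 mm over their backs; the gripper's body (75 mm by 190 mm) begins 47 mm behind the grasp point.
Start: joints at [1.005, 0.342, 1.524, -0, 1.275, -0.146], TCP at [0.214, 0.479, 0.227] pointing down, gripper open.
Joint ranges: [-2.53, 2.53], [-0.77, 2.02], [0.04, 2.7], [-1, 4.14], [0.28, 2.66], [-3.11, 3.11]. Speed limits (rad/s): [2.57, 2.57, 3.14, 3.14, 3.14, 3.14].

### API

Orientations are given as [roll, pitch, yaw] about the fixed x, y, z axes, in that order (R = Rz(yaw) Ry(pitch) Rx(roll)).
In Python, from cell import robot, read_camera, camera_params, nets gives the robot as it stands. The module is installed in compiled form; this text tells all that it offers.
- The arm moves only by the tool step_arm, never from a script. Its argument "steps" is a list of rows, each an object of numbers: "x", "y", "z": the shift along the tool's x, y, z as a fraction of full scale; "rx", "ry", "rz": the turn, a rotation vector about the tool's x, y, z as a fraction of full scale; "claw": the opening, from -1 (shut) to 1 (fully open). In form: [{"x": .., "y": .., "z": .., "rx": .., "ry": .., "rz": .., "claw": ..}, ...]. A call has 1 to 12 rows; each row is the pose to reach, as a shift and turn from the pose commanded when the call began, along the tool's axes at that moment; what a row does not reach only later rows make up. Full scale, the value 1, is 750 mm for a shift and pi/4 rad for a turn. A row lasts 1/12 s, in which the tool goes at most 41.7 mm and 7.16 degrees, less where a joint would pass 70% of its speed; a pose out of reach is approached as far as the arm can. A call with a number of a shift or a turn outside -1 to 1 is refused whole. A call with a gripper value outside its range is refused whole. The fingers move at their own pace and stop on an object; "squeeze" is the grip in N (left out, the last holds). Time passes only in rows, so rows that repeat a pose let the fingers close. It gives the time, the measured TCP pose, the force, the opening and the grip force at its end, in the units of the state.
- robot.observe(): the state, without advancing time (a new reading comes with each control period).
- read_camera(name): name is "scene" or "top"; returns (picture, depth): 400x640x3 uint8, blue, green, red; 400x640 float32, m along the optical axis (not along the pixel's ray), 0 where there is no reading.
- camera_params(name): a dict with "fx", "fy", "cx", "cy" (pixels), "R" (3x3) and "t" (3): a world point X has camera coordinates R X + t. Camera axes: x right, y down, z forward; pixel columns grow to the right and rows downward; lengths in m; the calibration is good to about 2 mm. A picture is of the moment at which its call begins. camera_params takes no time and is no camera call.
- robot.hand_in(): hands the job in; it is judged then, once.
Trained networks look in the newest picture that a camera, given by its name, has taken for a name from the list of things; names that differ only in an ending like _2 or _b are one class to them, and where a whole thing is asked for, a point or a joint stands for the part that bears it (a point fixed in the world has none). Each returns a list of dicts, best first, with "conf" (0 to 1); they miss things now and then, are a little off and sometimes report something else, mostly with a low value. They report only what shows in the picture. A call takes as long as a camera call. They do not tell look-alikes from the thing itself.
- nets.masks_of(camera, query): "region" (400x640 bool, what is visible of it) and "box" ([left, top, right, bottom] in pixels, round what is visible of it).
- nets.landmark_of(camera, query): "pixel" ([row, column] in pixels: a listed point, or the origin of a listed thing).
The state is a dict: "time": time; "qpos": joint angles; "qvel": joint speeds; "joint_efforts": joint torques, N m; "tool_pos": TCP position; "tool_rot": TCP orientation; "contact_force": force on the tool from outside, world axes, zero at the start; "torque": the same for the moment, N m; "opening": finger opening in m; "grip_force": force on a finger pad.
Only numpy, scipy, OpenCV 4.12 (cv2) and the standard library are available. Lean on these libraries where they do the work, as an engineer would, in place of code of your own. Each camera call takes 0.05 s, during which the arm holds its last target. There are 200 camera calls.

## Working session

There is one attempt and no reset: what is moved stays moved. The work goes in short steps, Python scripts to look and compute and a tool call to move; the robot and the scene stay as the last step left them, time stands still between calls to the robot, and variables do not carry over. Pictures are saved under pics/ and viewed, at most 14 in all, crops included, and the job is handed in when it is done.

Besides the shell and the picture viewer there is one more tool, called after "Call:" by a JSON object that holds its "fn" and its "kwargs", one argument or row to a line. step_arm: Moves the arm, as the interface text tells. Its arguments: {"type":"object","properties":{"steps":{"type":"array","items":{"type":"object","properties":{"x":{"type":"number","minimum":-1,"maximum":1},"y":{"type":"number","minimum":-1,"maximum":1},"z":{"type":"number","minimum":-1,"maximum":1},"rx":{"type":"number","minimum":-1,"maximum":1},"ry":{"type":"number","minimum":-1,"maximum":1},"rz":{"type":"number","minimum":-1,"maximum":1},"claw":{"type":"number"}}}},"squeeze":{"type":"number"}},"required":["steps"]}

```bash
mkdir -p pics; cat > h.py <<'E'
import numpy as np, cv2
from cell import robot, read_camera, camera_params, nets
def world(cam,r,c,d):
    p=camera_params(cam); X=np.array([(c-p['cx'])/p['fx']*d,(r-p['cy'])/p['fy']*d,d])
    return np.array(p['R']).T@(X-np.array(p['t']))
def cloud(cam,D):
    p=camera_params(cam); r,c=np.indices(D.shape)
    X=np.stack([(c-p['cx'])/p['fx']*D,(r-p['cy'])/p['fy']*D,D],-1)
    return (X-np.array(p['t']))@np.array(p['R'])
def pix(cam,X):
    p=camera_params(cam); Y=np.array(p['R'])@np.array(X)+np.array(p['t'])
    return Y[1]/Y[2]*p['fy']+p['cy'],Y[0]/Y[2]*p['fx']+p['cx']
E
python3 - <<'E'
from h import *
for n in ['top','scene']:
    im,D=read_camera(n); cv2.imwrite(f'pics/{n}0.png',im); np.save(n+'D.npy',D)
    W=cloud(n,D)
    for q in ['ring_box','tape_roll','trinket_box','glue_bottle','rest_square','rest_ring','rest_octagon','rest_bottle','rest_plain','scallop_dish']:
        for m in nets.masks_of(n,q)[:4]:
            g=m['region']&(D>0)
            if m['conf']<.2 or g.sum()<5: continue
            P=W[g]; zt=np.percentile(P[:,2],95); T=P[P[:,2]>zt-.006]
            lo,hi=np.percentile(T[:,:2],[1,99],axis=0)
            print(n,q,round(m['conf'],2),np.round(m['box']),'ztop',zt.round(3),'ctr',((lo+hi)/2).round(3),'sz',(hi-lo).round(3))
s=robot.observe();print(s['time'],s['tool_pos'],s['tool_rot'],s['opening'])
E
```

```text
top ring_box 0.59 [369. 200. 390. 222.] ztop 0.058 ctr [ 0.422 -0.2  ] sz [0.049 0.051]
top tape_roll 0.93 [382. 258. 410. 288.] ztop 0.03 ctr [ 0.241 -0.246] sz [0.07  0.074]
top tape_roll 0.79 [200. 196. 220. 219.] ztop 0.023 ctr [0.41  0.287] sz [0.058 0.06 ]
top tape_roll 0.59 [285. 131. 308. 152.] ztop 0.03 ctr [0.613 0.046] sz [0.058 0.058]
top trinket_box 0.53 [402. 140. 419. 156.] ztop 0.032 ctr [ 0.601 -0.287] sz [0.042 0.04 ]
top rest_square 0.88 [276. 128. 315. 172.] ztop 0.013 ctr [0.587 0.05 ] sz [0.121 0.093]
top rest_ring 0.64 [365. 192. 396. 236.] ztop 0.014 ctr [ 0.407 -0.199] sz [0.121 0.082]
top rest_octagon 0.62 [237. 186. 265. 230.] ztop 0.013 ctr [0.414 0.17 ] sz [0.117 0.089]
top rest_octagon 0.37 [400. 141. 419. 158.] ztop 0.032 ctr [ 0.601 -0.287] sz [0.042 0.041]
top rest_bottle 0.69 [392. 137. 425. 177.] ztop 0.013 ctr [ 0.579 -0.288] sz [0.122 0.095]
top rest_plain 0.97 [328. 134. 366. 181.] ztop 0.013 ctr [ 0.57  -0.098] sz [0.121 0.092]
top scallop_dish 0.73 [298. 174. 329. 214.] ztop 0.022 ctr [ 0.454 -0.013] sz [0.096 0.096]
scene tape_roll 0.96 [256. 
[... 569 characters left out ...]
012 ctr [0.585 0.046] sz [0.116 0.094]
scene rest_square 0.83 [322. 174. 376. 199.] ztop 0.012 ctr [0.585 0.046] sz [0.116 0.096]
scene rest_ring 0.55 [308. 266. 371. 304.] ztop 0.011 ctr [ 0.407 -0.203] sz [0.118 0.089]
scene rest_octagon 0.79 [249. 165. 301. 194.] ztop 0.012 ctr [0.417 0.163] sz [0.12  0.086]
scene rest_bottle 0.56 [396. 251. 461. 310.] ztop 0.011 ctr [ 0.581 -0.294] sz [0.126 0.097]
scene rest_plain 0.91 [343. 202. 400. 243.] ztop 0.011 ctr [ 0.571 -0.105] sz [0.124 0.093]
scene scallop_dish 0.93 [298. 198. 337. 231.] ztop 0.022 ctr [ 0.456 -0.016] sz [0.097 0.096]
1.1 [0.21398207 0.47944674 0.22672984] [ 3.14150734e+00 -5.77275571e-06  2.72174568e+00] 0.09204398505040122
```

```bash
python3 - <<'E'
import cv2,numpy as np
a=cv2.imread('pics/top0.png');b=cv2.imread('pics/scene0.png')
cv2.imwrite('pics/topc.png',cv2.resize(a[110:310,180:440],None,fx=3,fy=3,interpolation=2))
cv2.imwrite('pics/scenec.png',cv2.resize(b[130:360,220:480],None,fx=2.6,fy=2.6,interpolation=2))
E
```

```text
(no output)
```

View pics/topc.png

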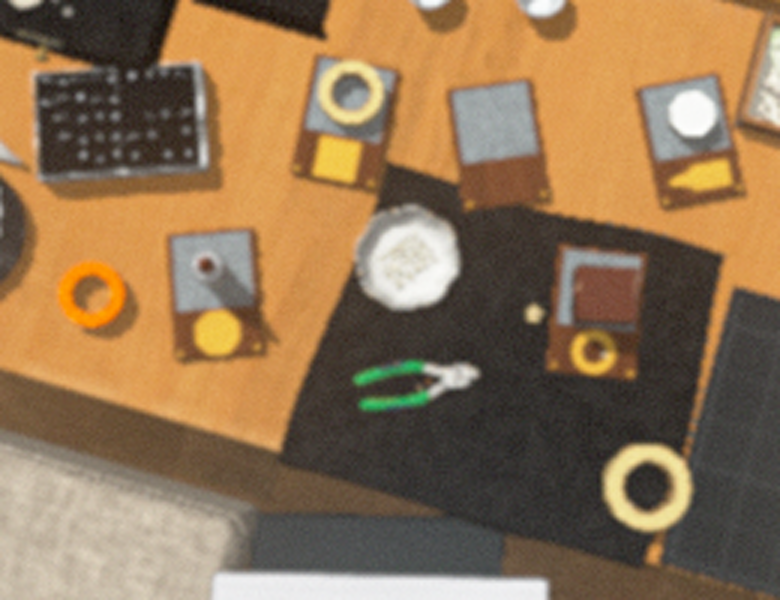

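View pics/scenec.png

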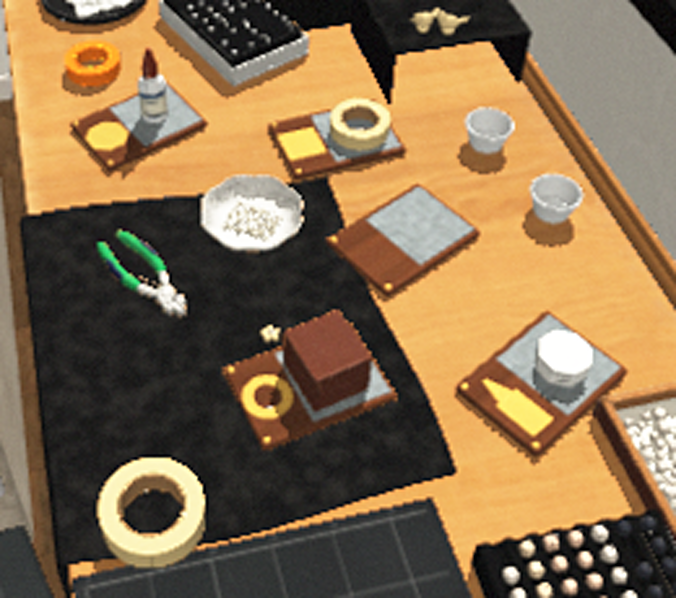

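View pics/scene0.png

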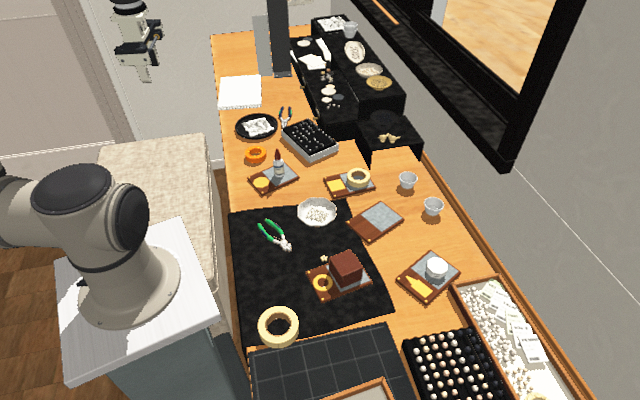

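The tape candidates are orange (scene 255,156), big cream (scene 278,325; 75 mm) and small cream (scene 360,180; 59 mm) on the square-sign rest. The small cream one fits: it isn't orange, it's the smaller of the two cream rolls, and it sits on a wrong rest. The enlarged crop confirms it. Both pairs are swapped: ring box and tape, bottle and trinket box. Next I'll get exact poses.

```bash
cat >> h.py <<'E'
def plane(cam,uv,z):
    p=camera_params(cam); R=np.array(p['R']); C=-R.T@np.array(p['t'])
    uv=np.asarray(uv,float); d=np.c_[(uv[:,0]-p['cx'])/p['fx'],(uv[:,1]-p['cy'])/p['fy'],np.ones(len(uv))]@R
    return C+d*((z-C[2])/d[:,2])[:,None]
def rect(P):
    (c,s,a)=cv2.minAreaRect((np.asarray(P)[:,:2]*1000).astype(np.float32)); return np.round(c,1),np.round(s,1),round(a,1)
E
python3 - <<'E'
from h import *
felt={}
guess={'octagon':(.414,.17),'square':(.587,.05),'plain':(.57,-.098),'ring':(.407,-.199),'bottle':(.579,-.288)}
for n in ['top','scene']:
    im=cv2.imread(f'pics/{n}0.png'); hsv=cv2.cvtColor(im,cv2.COLOR_BGR2HSV).astype(int); D=np.load(n+'D.npy'); W=cloud(n,D)
    r,c=np.indices(D.shape)
    P=plane(n,np.c_[c.ravel(),r.ravel()],.008).reshape(400,640,3)
    for k,g in guess.items():
        near=np.hypot(P[...,0]-g[0],P[...,1]-g[1])<.085
        h,s,v=hsv[...,0],hsv[...,1],hsv[...,2]
        low=near&(W[...,2]<.018)
        f=low&(s<90)&(v>60)&(h>85)&(h<130)
        f=cv2.morphologyEx(f.astype(np.uint8),cv2.MORPH_OPEN,np.ones((2,2)))>0
        m=low&((h<12)|(h>170))&(s>90)&(v<140)&(v>35)   # wood
        b=low&(h>18)&(h<32)&(s>110)&(v>140)
        print(n,k,'felt',rect(P[f]),'felt+wood',rect(P[f|m]),'brass',P[b].mean(0)[:2].round(4) if b.any() else 0,f.sum(),b.sum())
        Q=W[near&(W[...,2]>.024)]
        print('   thing',rect(Q), np.percentile(Q[:,2],90).round(3) if len(Q) else '') if len(Q)>5 else 0
W=cloud('top',np.load('topD.npy')); q=(W[...,0]>.3)&(W[...,0]<.78)&(abs(W[...,1])<.45)
hm=np.zeros((16,30))
for x,y,z in W[q]: 
    i,j=int((x-.3)/.03),int((y+.45)/.03); hm[i,j]=max(hm[i,j],z*1000)
print('cols y from -.45 step .03'); 
for i in range(16): print(f'{.3+.03*i:.2f}',' '.join('%3d'%v for v in hm[i]))
E
```

```text
top octagon felt (array([434.3, 168.4]), array([63.3, 61.4]), 7.7) felt+wood (array([413. , 166.9]), array([112.4,  75. ]), 2.6) brass [0.3777 0.1654] 56 181
   thing (array([365.6,  96.7]), array([231.8,  25.8]), 47.6) 1.38
top square felt (array([610.3,  66.1]), array([53.1, 50.6]), 43.7) felt+wood (array([583.1,  34.9]), array([101.2, 121. ]), 73.4) brass [0.5532 0.0564] 42 193
   thing (array([464.6,  41.5]), array([359.4,  58.2]), 1.7) 0.031
top plain felt (array([ 591.2, -100.1]), array([63.5, 67.7]), 10.9) felt+wood (array([559. , -86.9]), array([116.6, 121.8]), 14.9) brass 0 323 0
   thing (array([285.7,  12.8]), array([0., 0.]), 0.0) 1.38
top ring felt (array([ 439.2, -184.7]), array([37.8, 81.4]), 47.7) felt+wood (array([ 409.5, -205. ]), array([103.6, 128.5]), 85.2) brass [ 0.3684 -0.1966] 44 109
   thing (array([ 377.2, -102.7]), array([ 69.4, 286.4]), 24.8) 0.057
top bottle felt (array([ 600.7, -287.2]), array([65.2, 65.4]), 13.3) felt+wood (array([ 579.7, -289.4]), array([117.8,  77.5]), 13.4) brass [ 0.5457 -0.3049] 128 139
   thing (array([ 472.3, -155.4]), array([ 76
[... 2455 characters left out ...]
 16  16  16   7  31  27  30   7   8   7  41  71  79  72  44  39   8   7  14
0.63  24  20  23  29  14  15  11   9   7   6   9  10   6   8  12  29  33  32   8   6   6  36  80  79  79  79  77  76   8  11
0.66  29  29  25  29   8   5   7   8   6   7   6   6   8   6   7   6   7  78  77  78  74   9  77  78  76  84  82  81  77  77
0.69 661 647  32  24   7   7   6   7   7  31  36  31   9  29  28   8  75  95  99 112  79  79 138  78  79  81  85  83  85  78
0.72   0 637 629 613 597 579 599 590 243  31  33  30   8  31  34   7  79  97 110 110 111 139 141 140 142 139 136  84  83  81
0.75   0   0   0   0   0 575 162 565 248 247 247 247 229   7   9   7  76  91 110 110 111 140 160 157 155 143 141 141 140 138
```

```bash
python3 - <<'E'
from h import *
g={'octagon':(.414,.17),'square':(.587,.05),'plain':(.57,-.098),'ring':(.407,-.199),'bottle':(.579,-.288)}
tiles={}
for n in ['top','scene']:
    im,D=read_camera(n); 
    for k in g:
        for m in nets.masks_of(n,'rest_'+k)[:1]:
            r,c=np.nonzero(m['region']); print(n,k,round(m['conf'],2),'plate',rect(plane(n,np.c_[c,r],.008)),end=' ')
        for m in nets.landmark_of(n,'rest_'+k)[:1]:
            print('lm',plane(n,[m['pixel'][::-1]],0)[0,:2].round(3),round(m['conf'],2))
        # ortho tile: 150mm square, 2px/mm ; up=+x, left=+y
        i,j=np.indices((260,260)); X=np.stack([g[k][0]+(130-i)/1600*.9,g[k][1]+(130-j)/1600*.9,np.full(i.shape,.008)],-1)
        p=camera_params(n); Y=X@np.array(p['R']).T+np.array(p['t'])
        t=cv2.remap(im,(Y[...,0]/Y[...,2]*p['fx']+p['cx']).astype(np.float32),(Y[...,1]/Y[...,2]*p['fy']+p['cy']).astype(np.float32),cv2.INTER_CUBIC)
        for q in range(10,260,20): t[q,::4]=(0,255,0); 
        tiles[n,k]=t
T=np.vstack([np.hstack([tiles[n,k] for k in g]) for n in ['top','scene']]); cv2.imwrite('pics/ortho.png',cv2.resize(T,(800,320),interpolation=3))
W=cloud('scene',D); q=(W[...,0]>.64)&(W[...,0]<.8)&(W[...,1]>-.42)&(W[...,1]<.1)
hm=np.zeros((8,26))
for x,y,z in W[q]:
    i,j=int((x-.64)/.02),int((y+.42)/.02); hm[i,j]=max(hm[i,j],z*1000)
for i in range(8): print(f'{.64+.02*i:.2f}',' '.join('%3d'%v for v in hm[i]))
for k in ['ring_box','tape_roll','trinket_box','glue_bottle']:
    for n in ['top','scene']:
        for m in nets.landmark_of(n,k)[:2]: print(k,n,plane(n,[m['pixel'][::-1]],.008)[0,:2].round(3),round(m['conf'],2))
E
```

```text
lm [0.442 0.177] 0.63
top square 0.66 plate (array([588.2,  50.4]), array([ 89.2, 124.9]), 80.3) lm [0.6   0.046] 0.92
top plain 0.79 plate (array([571.3, -99.2]), array([125.1,  85.5]), 9.7) lm [ 0.602 -0.097] 0.77
top ring 0.57 plate (array([ 407.2, -199.2]), array([ 86.5, 123.6]), 85.2) lm [ 0.434 -0.204] 0.68
top bottle 0.79 plate (array([ 581.3, -288. ]), array([126.9,  87.9]), 12.8) lm [ 0.602 -0.292] 0.96
scene octagon 0.72 plate (array([417.3, 165.7]), array([124.2,  90.8]), 4.7) scene square 0.67 plate (array([589.1,  44.8]), array([ 90.7, 122.8]), 79.3) lm [0.614 0.048] 0.62
scene plain 0.82 plate (array([ 571.6, -103.7]), array([126.5,  87.6]), 9.9) lm [ 0.591 -0.102] 0.75
scene ring 0.71 plate (array([ 407.4, -202.1]), array([ 90.2, 121.7]), 86.3) lm [ 0.435 -0.211] 0.59
scene bottle 0.56 plate (array([ 581.2, -292.8]), array([125.7,  88.1]), 12.4) lm [ 0.608 -0.293] 0.93
0.64  18  16  17  26   9  11  10   6   4   2   3   3   4   4   3   4   4   3   4   3   7   9  30  29   9   3
0.66  21  20  26  25   3   3   4   3   3   3   3   2   4   3   3   3   4   3   3   4   3   3  
[... 396 characters left out ...]
39  28  27   1   2   3  28  28  28   1   4  74  92  73
0.76   0   0   0   0   0   0   0 201 198 242 244 245 244 244 244 243 237   4   3   3   3   4  75  75  75  75
0.78   0   0   0   0   0   0   0   0   0   0 244 245 244 245 245 244 244 244 244 243   4   2  75  75  76  76
ring_box top [ 0.426 -0.207] 0.87
ring_box scene [ 0.421 -0.203] 0.74
tape_roll top [ 0.243 -0.254] 0.85
tape_roll top [0.417 0.272] 0.8
tape_roll scene [ 0.238 -0.248] 0.87
tape_roll scene [0.617 0.038] 0.68
trinket_box top [ 0.611 -0.288] 0.67
trinket_box top [0.599 0.047] 0.32
trinket_box scene [ 0.61 -0.28] 0.75
trinket_box scene [ 0.597 -0.295] 0.33
glue_bottle top [0.439 0.167] 0.58
glue_bottle scene [0.435 0.171] 0.5
```

View pics/ortho.png

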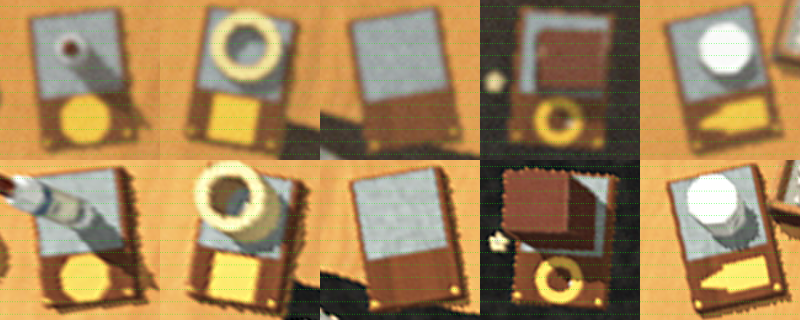

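The ortho tiles show each plate with its felt and sign where the fits put them. I'll plan the first approach, closing along about y because the display box is at x>0.66, y>0.06.

```bash
cat >> h.py <<'E'
from scipy.spatial.transform import Rotation as Ro
def plan(*wps):  # (x,y,z,line angle deg): units from the present pose
    s=robot.observe(); R=Ro.from_euler('xyz',s['tool_rot']); p=np.array(s['tool_pos'])
    print('t',round(s['time'],2),p.round(4),'line',round((np.degrees(s['tool_rot'][2])-90)%180,1),'open',round(s['opening'],4),'grip',round(s['grip_force'],1),np.round(s['contact_force'],1))
    y0=np.degrees(s['tool_rot'][2])
    for x,y,z,a in wps:
        d=(a+90-y0+90)%180-90; q=R.inv()*Ro.from_euler('xyz',[np.pi,0,np.radians(y0+d)])
        print((x,y,z,a),'xyz',(R.inv().apply(np.array([x,y,z])-p)/.75).round(4),'r',(q.as_rotvec()/(np.pi/4)).round(3))
E
python3 - <<'E'
from h import *
D=np.load('topD.npy');W=cloud('top',D)
for n,c,z in [('ringbox',(.422,-.2),.045),('trinket',(.601,-.288),.022),('tape',(.613,.046),.02)]:
    q=(np.hypot(W[...,0]-c[0],W[...,1]-c[1])<.05)&(W[...,2]>z); print(n,rect(W[q]),W[q].mean(0).round(4))
D=np.load('sceneD.npy');W=cloud('scene',D)
for n,c,z in [('ringbox',(.422,-.2),.048),('trinket',(.601,-.288),.022),('tape',(.613,.044),.02),('bottle',(.437,.17),.02)]:
    q=(np.hypot(W[...,0]-c[0],W[...,1]-c[1])<.05)&(W[...,2]>z)&(W[...,2]<.2); print(n,rect(W[q]),W[q].mean(0).round(4))
plan((.613,.044,.15,105),(.613,.044,.011,105))
E
```

```text
ringbox (array([ 422.1, -201.4]), array([56.6, 51.7]), 87.9) [ 0.4217 -0.2012  0.0532]
trinket (array([ 597. , -298.6]), array([69.8, 43.4]), 70.9) [ 0.6015 -0.2882  0.0283]
tape (array([613.2,  45.7]), array([62. , 58.1]), 2.1) [0.6128 0.0455 0.0263]
ringbox (array([ 423.6, -204.9]), array([56.9, 52.6]), 87.9) [ 0.4224 -0.2068  0.0535]
trinket (array([ 598.3, -298.1]), array([63.5, 43.4]), 58.5) [ 0.6018 -0.2921  0.0282]
tape (array([614.9,  42.9]), array([62. , 59.3]), 57.3) [0.6137 0.04   0.026 ]
bottle (array([435.7, 163.9]), array([21.1, 28.8]), 71.9) [0.4347 0.1622 0.0545]
t 2.6 [0.214  0.4795 0.2268] line 65.9 open 0.0919 grip 0.0 [-0.6 -0.3  0.3]
(0.613, 0.044, 0.15, 105) xyz [-0.7225 -0.3134  0.1023] r [ 0.     0.    -0.868]
(0.613, 0.044, 0.011, 105) xyz [-0.7225 -0.3134  0.2876] r [ 0.     0.    -0.868]
```

Call:
{"fn": "step_arm", "kwargs": {
  "steps": [
    {"x":-0.7225,"y":-0.3135,"z":0.1,"rz":-0.868,"claw":1},
    {"x":-0.7225,"y":-0.3135,"z":0.1,"rz":-0.868,"claw":1},
    {"x":-0.7225,"y":-0.3135,"z":0.1,"rz":-0.868,"claw":1},
    {"x":-0.7225,"y":-0.3135,"z":0.1,"rz":-0.868,"claw":1},
    {"x":-0.7225,"y":-0.3135,"z":0.1,"rz":-0.868,"claw":1},
    {"x":-0.7225,"y":-0.3135,"z":0.1,"rz":-0.868,"claw":1},
    {"x":-0.7225,"y":-0.3135,"z":0.1,"rz":-0.868,"claw":1},
    {"x":-0.7225,"y":-0.3135,"z":0.1,"rz":-0.868,"claw":1},
    {"x":-0.7225,"y":-0.3135,"z":0.1,"rz":-0.868,"claw":1},
    {"x":-0.7225,"y":-0.3135,"z":0.1,"rz":-0.868,"claw":1},
    {"x":-0.7225,"y":-0.3135,"z":0.1,"rz":-0.868,"claw":1},
    {"x":-0.7225,"y":-0.3135,"z":0.1,"rz":-0.868,"claw":1}
  ],
  "squeeze": 20
}}

```text
$.steps[0]: bad value
```

```bash
python3 - <<'E'
from h import *
plan((.613,.044,.15,105),(.613,.044,.011,105))
E
```

```text
t 2.6 [0.214  0.4795 0.2268] line 65.9 open 0.0919 grip 0.0 [-0.6 -0.3  0.3]
(0.613, 0.044, 0.15, 105) xyz [-0.7225 -0.3134  0.1023] r [ 0.     0.    -0.868]
(0.613, 0.044, 0.011, 105) xyz [-0.7225 -0.3134  0.2876] r [ 0.     0.    -0.868]
```

Call:
{"fn": "step_arm", "kwargs": {
  "steps": [
    {"x":-0.72,"y":-0.31,"z":0.1,"rx":0,"ry":0,"rz":-0.87,"claw":1},
    {"x":-0.72,"y":-0.31,"z":0.1,"rx":0,"ry":0,"rz":-0.87,"claw":1},
    {"x":-0.72,"y":-0.31,"z":0.1,"rx":0,"ry":0,"rz":-0.87,"claw":1},
    {"x":-0.72,"y":-0.31,"z":0.1,"rx":0,"ry":0,"rz":-0.87,"claw":1},
    {"x":-0.72,"y":-0.31,"z":0.1,"rx":0,"ry":0,"rz":-0.87,"claw":1},
    {"x":-0.72,"y":-0.31,"z":0.1,"rx":0,"ry":0,"rz":-0.87,"claw":1},
    {"x":-0.72,"y":-0.31,"z":0.1,"rx":0,"ry":0,"rz":-0.87,"claw":1},
    {"x":-0.72,"y":-0.31,"z":0.1,"rx":0,"ry":0,"rz":-0.87,"claw":1},
    {"x":-0.72,"y":-0.31,"z":0.1,"rx":0,"ry":0,"rz":-0.87,"claw":1},
    {"x":-0.72,"y":-0.31,"z":0.1,"rx":0,"ry":0,"rz":-0.87,"claw":1},
    {"x":-0.72,"y":-0.31,"z":0.1,"rx":0,"ry":0,"rz":-0.87,"claw":1},
    {"x":-0.72,"y":-0.31,"z":0.1,"rx":0,"ry":0,"rz":-0.87,"claw":1}
  ],
  "squeeze": 20
}}

```text
time: 3.6
tool_pos: [0.5311, 0.1351, 0.1671]
tool_rot: [3.141, 0.0, -2.878]
contact_force: [0.7, 0.7, -0.4]
opening: 0.0918
grip_force: 0.0
```

```bash
python3 - <<'E'
from h import *
plan((.613,.044,.15,105),(.613,.044,.011,105))
E
```

```text
t 3.6 [0.5311 0.1351 0.1671] line 105.1 open 0.0918 grip 0.0 [ 0.7  0.7 -0.4]
(0.613, 0.044, 0.15, 105) xyz [-0.0738 -0.1457  0.0229] r [0.    0.    0.002]
(0.613, 0.044, 0.011, 105) xyz [-0.0737 -0.1457  0.2082] r [0.    0.    0.002]
```

Call:
{"fn": "step_arm", "kwargs": {
  "steps": [
    {"x":-0.074,"y":-0.146,"z":0.05,"claw":1},
    {"x":-0.074,"y":-0.146,"z":0.05,"claw":1},
    {"x":-0.074,"y":-0.146,"z":0.05,"claw":1},
    {"x":-0.074,"y":-0.146,"z":0.05,"claw":1},
    {"x":-0.074,"y":-0.146,"z":0.05,"claw":1},
    {"x":-0.074,"y":-0.146,"z":0.05,"claw":1}
  ]
}}

```text
$.steps[0]: bad value
```

```bash
python3 - <<'E'
from h import *
plan((.613,.044,.15,105),(.613,.044,.011,105))
E
```

```text
t 3.6 [0.5311 0.1351 0.1671] line 105.1 open 0.0918 grip 0.0 [ 0.7  0.7 -0.4]
(0.613, 0.044, 0.15, 105) xyz [-0.0738 -0.1457  0.0229] r [0.    0.    0.002]
(0.613, 0.044, 0.011, 105) xyz [-0.0737 -0.1457  0.2082] r [0.    0.    0.002]
```

All keys are needed, so I'll include them.

Call:
{"fn": "step_arm", "kwargs": {
  "steps": [
    {"x":-0.074,"y":-0.146,"z":0.05,"rx":0,"ry":0,"rz":0,"claw":1},
    {"x":-0.074,"y":-0.146,"z":0.05,"rx":0,"ry":0,"rz":0,"claw":1},
    {"x":-0.074,"y":-0.146,"z":0.05,"rx":0,"ry":0,"rz":0,"claw":1},
    {"x":-0.074,"y":-0.146,"z":0.05,"rx":0,"ry":0,"rz":0,"claw":1},
    {"x":-0.074,"y":-0.146,"z":0.05,"rx":0,"ry":0,"rz":0,"claw":1},
    {"x":-0.074,"y":-0.146,"z":0.05,"rx":0,"ry":0,"rz":0,"claw":1}
  ]
}}

```text
time: 4.1
tool_pos: [0.6116, 0.0459, 0.1295]
tool_rot: [3.141, -0.001, -2.879]
contact_force: [-1.2, -0.3, 0.4]
opening: 0.0917
grip_force: 0.0
```

```bash
python3 - <<'E'
from h import *
plan((.613,.044,.15,105),(.613,.044,.011,105))
E
```

```text
t 4.1 [0.6116 0.0459 0.1295] line 105.1 open 0.0917 grip 0.0 [-1.2 -0.3  0.4]
(0.613, 0.044, 0.15, 105) xyz [-0.0012 -0.0029 -0.0273] r [ 0.001 -0.001  0.001]
(0.613, 0.044, 0.011, 105) xyz [-0.0013 -0.003   0.158 ] r [ 0.001 -0.001  0.001]
```

Call:
{"fn": "step_arm", "kwargs": {
  "steps": [
    {"x":-0.001,"y":-0.002,"z":0.08,"rx":0,"ry":0,"rz":0,"claw":1},
    {"x":-0.001,"y":-0.002,"z":0.12,"rx":0,"ry":0,"rz":0,"claw":1},
    {"x":-0.001,"y":-0.002,"z":0.145,"rx":0,"ry":0,"rz":0,"claw":1},
    {"x":-0.001,"y":-0.002,"z":0.158,"rx":0,"ry":0,"rz":0,"claw":1},
    {"x":-0.001,"y":-0.002,"z":0.158,"rx":0,"ry":0,"rz":0,"claw":1},
    {"x":-0.001,"y":-0.002,"z":0.158,"rx":0,"ry":0,"rz":0,"claw":-1},
    {"x":-0.001,"y":-0.002,"z":0.158,"rx":0,"ry":0,"rz":0,"claw":-1},
    {"x":-0.001,"y":-0.002,"z":0.158,"rx":0,"ry":0,"rz":0,"claw":-1},
    {"x":-0.001,"y":-0.002,"z":0.158,"rx":0,"ry":0,"rz":0,"claw":-1},
    {"x":-0.001,"y":-0.002,"z":0.158,"rx":0,"ry":0,"rz":0,"claw":-1}
  ],
  "squeeze": 20
}}

```text
time: 4.93
tool_pos: [0.6136, 0.0445, 0.0122]
tool_rot: [-3.141, 0.002, -2.878]
contact_force: [0.5, -0.3, -0.1]
opening: 0.063
grip_force: 0.2
```

```bash
python3 - <<'E'
from h import *
plan((.613,.044,.1,105),(.592,-.0985,.08,105),(.592,-.0985,.012,105))
E
```

```text
t 4.93 [0.6136 0.0445 0.0122] line 105.1 open 0.063 grip 0.2 [ 0.5 -0.3 -0.1]
(0.613, 0.044, 0.1, 105) xyz [ 0.0008 -0.0004 -0.117 ] r [-0.001  0.002  0.002]
(0.592, -0.0985, 0.08, 105) xyz [ 0.0774 -0.1766 -0.0904] r [-0.001  0.002  0.002]
(0.592, -0.0985, 0.012, 105) xyz [ 0.0775 -0.1765  0.0003] r [-0.001  0.002  0.002]
```

Call:
{"fn": "step_arm", "kwargs": {
  "steps": [
    {"x":0,"y":0,"z":0,"rx":0,"ry":0,"rz":0,"claw":-1},
    {"x":0,"y":0,"z":0,"rx":0,"ry":0,"rz":0,"claw":-1},
    {"x":0,"y":0,"z":0,"rx":0,"ry":0,"rz":0,"claw":-1},
    {"x":0,"y":0,"z":-0.04,"rx":0,"ry":0,"rz":0,"claw":-1},
    {"x":0,"y":0,"z":-0.09,"rx":0,"ry":0,"rz":0,"claw":-1},
    {"x":0.019,"y":-0.044,"z":-0.1,"rx":0,"ry":0,"rz":0,"claw":-1},
    {"x":0.038,"y":-0.088,"z":-0.1,"rx":0,"ry":0,"rz":0,"claw":-1},
    {"x":0.057,"y":-0.132,"z":-0.1,"rx":0,"ry":0,"rz":0,"claw":-1},
    {"x":0.077,"y":-0.177,"z":-0.1,"rx":0,"ry":0,"rz":0,"claw":-1},
    {"x":0.077,"y":-0.177,"z":-0.1,"rx":0,"ry":0,"rz":0,"claw":-1}
  ]
}}

```text
time: 5.77
tool_pos: [0.591, -0.1051, 0.0862]
tool_rot: [-3.14, -0.001, -2.883]
contact_force: [0.3, 0.5, -1.0]
opening: 0.0601
grip_force: 20.0
```

```bash
python3 - <<'E'
from h import *
plan((.592,-.0985,.013,105))
E
```

```text
t 5.77 [ 0.591  -0.1051  0.0862] line 104.8 open 0.0601 grip 20.0 [ 0.3  0.5 -1. ]
(0.592, -0.0985, 0.013, 105) xyz [-0.0035  0.0083  0.0975] r [-0.003 -0.001 -0.004]
```

Call:
{"fn": "step_arm", "kwargs": {
  "steps": [
    {"x":0,"y":0,"z":0.04,"rx":0,"ry":0,"rz":0,"claw":-1},
    {"x":0,"y":0,"z":0.075,"rx":0,"ry":0,"rz":0,"claw":-1},
    {"x":0,"y":0,"z":0.092,"rx":0,"ry":0,"rz":0,"claw":-1},
    {"x":0,"y":0,"z":0.1,"rx":0,"ry":0,"rz":0,"claw":-1},
    {"x":0,"y":0,"z":0.1,"rx":0,"ry":0,"rz":0,"claw":-1},
    {"x":0,"y":0,"z":0.1,"rx":0,"ry":0,"rz":0,"claw":0.8},
    {"x":0,"y":0,"z":0.1,"rx":0,"ry":0,"rz":0,"claw":0.8},
    {"x":0,"y":0,"z":0.1,"rx":0,"ry":0,"rz":0,"claw":0.8},
    {"x":0,"y":0,"z":0.1,"rx":0,"ry":0,"rz":0,"claw":0.8}
  ]
}}

```text
time: 6.52
tool_pos: [0.5922, -0.0987, 0.0115]
tool_rot: [-3.141, 0.0, -2.878]
contact_force: [0.1, 0.1, -0.7]
opening: 0.081
grip_force: 0.0
```

```bash
python3 - <<'E'
from h import *
plan((.592,-.0985,.12,105),(.4225,-.203,.12,88),(.4225,-.203,.016,88))
E
```

```text
t 6.52 [ 0.5922 -0.0987  0.0115] line 105.1 open 0.081 grip 0.0 [ 0.1  0.1 -0.7]
(0.592, -0.0985, 0.12, 105) xyz [ 1.000e-04  3.000e-04 -1.447e-01] r [-0.     0.001  0.002]
(0.4225, -0.203, 0.12, 88) xyz [ 0.2546 -0.0753 -0.1448] r [-0.     0.001  0.38 ]
(0.4225, -0.203, 0.016, 88) xyz [ 0.2546 -0.0753 -0.0061] r [-0.     0.001  0.38 ]
```

```bash
python3 - <<'E'
from h import *
print(plane('scene',[(323.8,257.7)],.006), plane('top',[(180+533/3,110+313/3)],.006))
W=cloud('scene',np.load('sceneD.npy')); im=cv2.imread('pics/scene0.png')
q=(abs(W[...,0]-.405)<.03)&(abs(W[...,1]+.14)<.022)&(im.min(2)>110)
print(q.sum(),W[q].min(0).round(4),W[q].max(0).round(4))
E
```

```text
[[ 0.4060503  -0.14150884  0.006     ]] [[ 0.40490916 -0.13978686  0.006     ]]
30 [ 0.3998 -0.1499  0.0008] [ 0.4139 -0.1308  0.0112]
```

Call:
{"fn": "step_arm", "kwargs": {
  "steps": [
    {"x":0,"y":0,"z":-0.05,"rx":0,"ry":0,"rz":0,"claw":0.8},
    {"x":0,"y":0,"z":-0.1,"rx":0,"ry":0,"rz":0,"claw":0.8},
    {"x":0.04,"y":-0.01,"z":-0.145,"rx":0,"ry":0,"rz":0.1,"claw":0.8},
    {"x":0.255,"y":-0.075,"z":-0.145,"rx":0,"ry":0,"rz":0.38,"claw":0.8},
    {"x":0.255,"y":-0.075,"z":-0.145,"rx":0,"ry":0,"rz":0.38,"claw":0.6},
    {"x":0.255,"y":-0.075,"z":-0.145,"rx":0,"ry":0,"rz":0.38,"claw":0.6},
    {"x":0.255,"y":-0.075,"z":-0.145,"rx":0,"ry":0,"rz":0.38,"claw":0.6},
    {"x":0.255,"y":-0.075,"z":-0.145,"rx":0,"ry":0,"rz":0.38,"claw":0.6},
    {"x":0.255,"y":-0.075,"z":-0.145,"rx":0,"ry":0,"rz":0.38,"claw":0.6},
    {"x":0.255,"y":-0.075,"z":-0.145,"rx":0,"ry":0,"rz":0.38,"claw":0.6},
    {"x":0.255,"y":-0.075,"z":-0.145,"rx":0,"ry":0,"rz":0.38,"claw":0.6}
  ]
}}

```text
time: 7.43
tool_pos: [0.4231, -0.2026, 0.1202]
tool_rot: [-3.141, 0.001, 3.107]
contact_force: [0.2, 0.4, -0.2]
opening: 0.0734
grip_force: 0.0
```

```bash
python3 - <<'E'
from h import *
plan((.4225,-.203,.12,88),(.426,-.203,.017,88))
E
```

```text
t 7.43 [ 0.4231 -0.2026  0.1202] line 88.0 open 0.0734 grip 0.0 [ 0.2  0.4 -0.2]
(0.4225, -0.203, 0.12, 88) xyz [ 0.0008 -0.0005  0.0003] r [-0.     0.001  0.001]
(0.426, -0.203, 0.017, 88) xyz [-0.0037 -0.0003  0.1376] r [-0.     0.001  0.001]
```

Call:
{"fn": "step_arm", "kwargs": {
  "steps": [
    {"x":-0.003,"y":0,"z":0.05,"rx":0,"ry":0,"rz":0,"claw":0.6},
    {"x":-0.003,"y":0,"z":0.1,"rx":0,"ry":0,"rz":0,"claw":0.6},
    {"x":-0.003,"y":0,"z":0.12,"rx":0,"ry":0,"rz":0,"claw":0.6},
    {"x":-0.003,"y":0,"z":0.132,"rx":0,"ry":0,"rz":0,"claw":0.6},
    {"x":-0.003,"y":0,"z":0.132,"rx":0,"ry":0,"rz":0,"claw":0.6},
    {"x":-0.003,"y":0,"z":0.132,"rx":0,"ry":0,"rz":0,"claw":-1},
    {"x":-0.003,"y":0,"z":0.132,"rx":0,"ry":0,"rz":0,"claw":-1},
    {"x":-0.003,"y":0,"z":0.132,"rx":0,"ry":0,"rz":0,"claw":-1},
    {"x":-0.003,"y":0,"z":0.132,"rx":0,"ry":0,"rz":0,"claw":-1},
    {"x":-0.003,"y":0,"z":0.132,"rx":0,"ry":0,"rz":0,"claw":-1},
    {"x":-0.003,"y":0,"z":0.132,"rx":0,"ry":0,"rz":0,"claw":-1}
  ]
}}

```text
time: 8.35
tool_pos: [0.4252, -0.2035, 0.0222]
tool_rot: [-3.14, 0.003, 3.107]
contact_force: [0.6, 2.0, 6.8]
opening: 0.0559
grip_force: 20.0
```

```bash
python3 - <<'E'
from h import *
plan((.426,-.203,.12,88),(.613,.044,.12,88),(.613,.044,.022,88))
E
```

```text
t 8.35 [ 0.4252 -0.2035  0.0222] line 88.0 open 0.0559 grip 20.0 [0.6 2.  6.8]
(0.426, -0.203, 0.12, 88) xyz [-0.0014  0.0005 -0.1304] r [-0.002  0.003 -0.   ]
(0.613, 0.044, 0.12, 88) xyz [-0.239   0.3384 -0.1302] r [-0.002  0.003 -0.   ]
(0.613, 0.044, 0.022, 88) xyz [-0.2386  0.3385  0.0005] r [-0.002  0.003 -0.   ]
```

Call:
{"fn": "step_arm", "kwargs": {
  "steps": [
    {"x":0,"y":0,"z":-0.04,"rx":0,"ry":0,"rz":0,"claw":-1},
    {"x":0,"y":0,"z":-0.09,"rx":0,"ry":0,"rz":0,"claw":-1},
    {"x":-0.02,"y":0.028,"z":-0.12,"rx":0,"ry":0,"rz":0,"claw":-1},
    {"x":-0.05,"y":0.071,"z":-0.12,"rx":0,"ry":0,"rz":0,"claw":-1},
    {"x":-0.08,"y":0.114,"z":-0.12,"rx":0,"ry":0,"rz":0,"claw":-1},
    {"x":-0.11,"y":0.157,"z":-0.12,"rx":0,"ry":0,"rz":0,"claw":-1},
    {"x":-0.14,"y":0.2,"z":-0.12,"rx":0,"ry":0,"rz":0,"claw":-1},
    {"x":-0.17,"y":0.243,"z":-0.12,"rx":0,"ry":0,"rz":0,"claw":-1},
    {"x":-0.2,"y":0.286,"z":-0.12,"rx":0,"ry":0,"rz":0,"claw":-1},
    {"x":-0.225,"y":0.32,"z":-0.12,"rx":0,"ry":0,"rz":0,"claw":-1},
    {"x":-0.237,"y":0.338,"z":-0.12,"rx":0,"ry":0,"rz":0,"claw":-1},
    {"x":-0.237,"y":0.338,"z":-0.12,"rx":0,"ry":0,"rz":0,"claw":-1}
  ]
}}

```text
time: 9.35
tool_pos: [0.6121, 0.0473, 0.1108]
tool_rot: [3.141, 0.001, 3.11]
contact_force: [-1.0, 0.4, -1.6]
opening: 0.0558
grip_force: 20.0
```

```bash
python3 - <<'E'
from h import *
plan((.6115,.044,.022,88))
E
```

```text
t 9.35 [0.6121 0.0473 0.1108] line 88.2 open 0.0558 grip 20.0 [-1.   0.4 -1.6]
(0.6115, 0.044, 0.022, 88) xyz [ 0.0008 -0.0046  0.1184] r [0.001 0.001 0.004]
```

Call:
{"fn": "step_arm", "kwargs": {
  "steps": [
    {"x":0,"y":0,"z":0.05,"rx":0,"ry":0,"rz":0,"claw":-1},
    {"x":0,"y":0,"z":0.09,"rx":0,"ry":0,"rz":0,"claw":-1},
    {"x":0,"y":0,"z":0.11,"rx":0,"ry":0,"rz":0,"claw":-1},
    {"x":0,"y":0,"z":0.119,"rx":0,"ry":0,"rz":0,"claw":-1},
    {"x":0,"y":0,"z":0.119,"rx":0,"ry":0,"rz":0,"claw":-1},
    {"x":0,"y":0,"z":0.119,"rx":0,"ry":0,"rz":0,"claw":0.8},
    {"x":0,"y":0,"z":0.119,"rx":0,"ry":0,"rz":0,"claw":0.8},
    {"x":0,"y":0,"z":0.119,"rx":0,"ry":0,"rz":0,"claw":0.8},
    {"x":0,"y":0,"z":0.119,"rx":0,"ry":0,"rz":0,"claw":0.8},
    {"x":0,"y":0,"z":0.06,"rx":0,"ry":0,"rz":0,"claw":0.8},
    {"x":0,"y":0,"z":0,"rx":0,"ry":0,"rz":0,"claw":0.8},
    {"x":0,"y":0,"z":0,"rx":0,"ry":0,"rz":0,"claw":0.8}
  ]
}}

```text
time: 10.35
tool_pos: [0.6145, 0.0439, 0.1184]
tool_rot: [-3.141, 0.012, 3.107]
contact_force: [2.6, 0.4, 0.4]
opening: 0.0828
grip_force: 0.0
```

```bash
python3 - <<'E'
from h import *
plan((.592,-.0985,.11,100),(.592,-.0985,.011,100))
E
```

```text
t 10.35 [0.6145 0.0439 0.1184] line 88.0 open 0.0828 grip 0.0 [2.6 0.4 0.4]
(0.592, -0.0985, 0.11, 100) xyz [ 0.0234 -0.1908  0.0109] r [-0.002  0.015 -0.267]
(0.592, -0.0985, 0.011, 100) xyz [ 0.025  -0.1908  0.1429] r [-0.002  0.015 -0.267]
```

Call:
{"fn": "step_arm", "kwargs": {
  "steps": [
    {"x":0.005,"y":-0.05,"z":0,"rx":0,"ry":0,"rz":0.15,"claw":0.8},
    {"x":0.01,"y":-0.1,"z":0,"rx":0,"ry":0,"rz":0.29,"claw":0.8},
    {"x":0.015,"y":-0.15,"z":0,"rx":0,"ry":0,"rz":0.29,"claw":0.8},
    {"x":0.0195,"y":-0.191,"z":0,"rx":0,"ry":0,"rz":0.29,"claw":0.8},
    {"x":0.0195,"y":-0.191,"z":0.03,"rx":0,"ry":0,"rz":0.29,"claw":0.8},
    {"x":0.0195,"y":-0.191,"z":0.08,"rx":0,"ry":0,"rz":0.29,"claw":0.8},
    {"x":0.0195,"y":-0.191,"z":0.115,"rx":0,"ry":0,"rz":0.29,"claw":0.8},
    {"x":0.0195,"y":-0.191,"z":0.13,"rx":0,"ry":0,"rz":0.29,"claw":0.8},
    {"x":0.0195,"y":-0.191,"z":0.133,"rx":0,"ry":0,"rz":0.29,"claw":0.8},
    {"x":0.0195,"y":-0.191,"z":0.133,"rx":0,"ry":0,"rz":0.29,"claw":0.8}
  ]
}}

```text
time: 11.18
tool_pos: [0.5914, -0.0985, 0.0114]
tool_rot: [3.142, -0.0, 2.879]
contact_force: [-0.4, 0.1, -0.4]
opening: 0.0828
grip_force: 0.0
```

```bash
python3 - <<'E'
from h import *
plan((.592,-.0985,.12,75),(.4283,-.202,.12,75),(.4283,-.202,.012,75))
E
```

```text
t 11.18 [ 0.5914 -0.0985  0.0114] line 75.0 open 0.0828 grip 0.0 [-0.4  0.1 -0.4]
(0.592, -0.0985, 0.12, 75) xyz [-0.0008  0.0002 -0.1448] r [ 0.    -0.    -0.001]
(0.4283, -0.202, 0.12, 75) xyz [ 0.1742 -0.1897 -0.1448] r [ 0.    -0.    -0.001]
(0.4283, -0.202, 0.012, 75) xyz [ 0.1742 -0.1897 -0.0008] r [ 0.    -0.    -0.001]
```

Next: grip, lift and carry the tape roll to the ring-sign rest.

Call:
{"fn": "step_arm", "kwargs": {
  "steps": [
    {"x":0,"y":0,"z":0,"rx":0,"ry":0,"rz":0,"claw":-1},
    {"x":0,"y":0,"z":0,"rx":0,"ry":0,"rz":0,"claw":-1},
    {"x":0,"y":0,"z":0,"rx":0,"ry":0,"rz":0,"claw":-1},
    {"x":0,"y":0,"z":0,"rx":0,"ry":0,"rz":0,"claw":-1},
    {"x":0,"y":0,"z":0,"rx":0,"ry":0,"rz":0,"claw":-1},
    {"x":0,"y":0,"z":0,"rx":0,"ry":0,"rz":0,"claw":-1},
    {"x":0,"y":0,"z":0,"rx":0,"ry":0,"rz":0,"claw":-1},
    {"x":0,"y":0,"z":-0.05,"rx":0,"ry":0,"rz":0,"claw":-1},
    {"x":0,"y":0,"z":-0.09,"rx":0,"ry":0,"rz":0,"claw":-1},
    {"x":0,"y":0,"z":-0.1,"rx":0,"ry":0,"rz":0,"claw":-1}
  ]
}}

```text
time: 12.02
tool_pos: [0.5936, -0.0992, 0.0911]
tool_rot: [-3.141, 0.008, 2.879]
contact_force: [1.0, -0.7, -0.3]
opening: 0.0611
grip_force: 20.0
```

Call:
{"fn": "step_arm", "kwargs": {
  "steps": [
    {"x":0.029,"y":-0.032,"z":0,"rx":0,"ry":0,"rz":0,"claw":-1},
    {"x":0.058,"y":-0.063,"z":0,"rx":0,"ry":0,"rz":0,"claw":-1},
    {"x":0.087,"y":-0.095,"z":0,"rx":0,"ry":0,"rz":0,"claw":-1},
    {"x":0.116,"y":-0.126,"z":0,"rx":0,"ry":0,"rz":0,"claw":-1},
    {"x":0.145,"y":-0.158,"z":0,"rx":0,"ry":0,"rz":0,"claw":-1},
    {"x":0.165,"y":-0.18,"z":0,"rx":0,"ry":0,"rz":0,"claw":-1},
    {"x":0.174,"y":-0.19,"z":0,"rx":0,"ry":0,"rz":0,"claw":-1},
    {"x":0.174,"y":-0.19,"z":0,"rx":0,"ry":0,"rz":0,"claw":-1},
    {"x":0.174,"y":-0.19,"z":0.04,"rx":0,"ry":0,"rz":0,"claw":-1},
    {"x":0.174,"y":-0.19,"z":0.075,"rx":0,"ry":0,"rz":0,"claw":-1},
    {"x":0.174,"y":-0.19,"z":0.09,"rx":0,"ry":0,"rz":0,"claw":-1},
    {"x":0.174,"y":-0.19,"z":0.09,"rx":0,"ry":0,"rz":0,"claw":-1}
  ]
}}

```text
time: 13.02
tool_pos: [0.4277, -0.2007, 0.0163]
tool_rot: [3.14, -0.004, 2.88]
contact_force: [-0.8, 0.3, -1.1]
opening: 0.0611
grip_force: 20.0
```

```bash
python3 - <<'E'
from h import *
plan((.4283,-.202,.012,75))
E
```

```text
t 13.02 [ 0.4277 -0.2007  0.0163] line 75.0 open 0.0611 grip 20.0 [-0.8  0.3 -1.1]
(0.4283, -0.202, 0.012, 75) xyz [-0.0012 -0.0015  0.0057] r [ 0.002 -0.005 -0.   ]
```

Call:
{"fn": "step_arm", "kwargs": {
  "steps": [
    {"x":0,"y":-0.001,"z":0.009,"rx":0,"ry":0,"rz":0,"claw":-1},
    {"x":0,"y":-0.001,"z":0.009,"rx":0,"ry":0,"rz":0,"claw":-1},
    {"x":0,"y":-0.001,"z":0.009,"rx":0,"ry":0,"rz":0,"claw":0.75},
    {"x":0,"y":-0.001,"z":0.009,"rx":0,"ry":0,"rz":0,"claw":0.75},
    {"x":0,"y":-0.001,"z":0.009,"rx":0,"ry":0,"rz":0,"claw":0.75},
    {"x":0,"y":-0.001,"z":0.009,"rx":0,"ry":0,"rz":0,"claw":0.75},
    {"x":0,"y":-0.001,"z":-0.04,"rx":0,"ry":0,"rz":0,"claw":0.75},
    {"x":0,"y":-0.001,"z":-0.09,"rx":0,"ry":0,"rz":0,"claw":0.75},
    {"x":0,"y":-0.001,"z":-0.13,"rx":0,"ry":0,"rz":0,"claw":0.75},
    {"x":0,"y":-0.001,"z":-0.13,"rx":0,"ry":0,"rz":0,"claw":0.75}
  ]
}}

```text
time: 13.85
tool_pos: [0.4308, -0.2049, 0.1219]
tool_rot: [-3.138, 0.01, 2.879]
contact_force: [1.3, -0.4, 1.1]
opening: 0.0803
grip_force: 0.0
```

```bash
python3 - <<'E'
from h import *
plan((.6015,-.290,.12,-15),(.6015,-.290,.12,30),(.6015,-.290,.12,75))
im,D=read_camera('top'); T=cv2.resize(im[110:310,180:440],None,fx=3,fy=3,interpolation=2); cv2.imwrite('pics/top1.png',T)
i,j=np.indices((240,240)); X=np.stack([.6+(120-i)*.0005,-.29+(120-j)*.0005,np.full(i.shape,.028)],-1)
p=camera_params('scene')
im,D=read_camera('scene'); Y=X@np.array(p['R']).T+np.array(p['t'])
t=cv2.remap(im,(Y[...,0]/Y[...,2]*p['fx']+p['cx']).astype(np.float32),(Y[...,1]/Y[...,2]*p['fy']+p['cy']).astype(np.float32),cv2.INTER_CUBIC)
cv2.imwrite('pics/trk.png',cv2.resize(t,(480,480)))
E
```

```text
t 13.85 [ 0.4308 -0.2049  0.1219] line 74.9 open 0.0803 grip 0.0 [ 1.3 -0.4  1.1]
(0.6015, -0.29, 0.12, -15) xyz [-0.2493 -0.0504  0.0053] r [0.007 0.014 1.999]
(0.6015, -0.29, 0.12, 30) xyz [-0.2493 -0.0504  0.0053] r [0.001 0.014 0.999]
(0.6015, -0.29, 0.12, 75) xyz [-0.2493 -0.0504  0.0053] r [-0.005  0.013 -0.001]
```

View pics/trk.png

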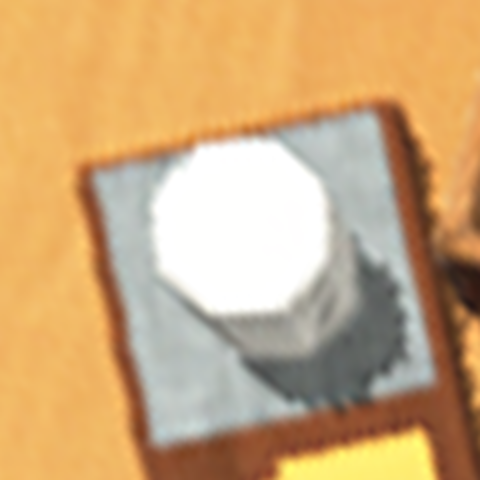

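View pics/top1.png

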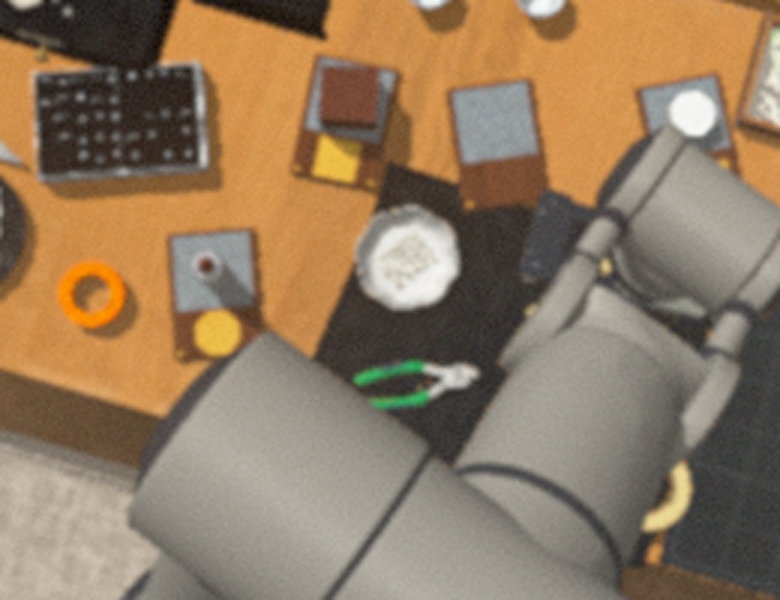

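The ring box stands well inside the square rest (topc 350,95). The trinket box's flats face about ±x and ±y, and its centre is near (0.602, -0.290). The tray rim starts at y<-0.34, so I'll close along x.

Call:
{"fn": "step_arm", "kwargs": {
  "steps": [
    {"x":-0.05,"y":-0.01,"z":0,"rx":0,"ry":0,"rz":0.15,"claw":0.75},
    {"x":-0.1,"y":-0.021,"z":0,"rx":0,"ry":0,"rz":0.3,"claw":0.75},
    {"x":-0.15,"y":-0.032,"z":0,"rx":0,"ry":0,"rz":0.45,"claw":0.75},
    {"x":-0.2,"y":-0.043,"z":0,"rx":0,"ry":0,"rz":0.6,"claw":0.75},
    {"x":-0.24,"y":-0.05,"z":0,"rx":0,"ry":0,"rz":0.75,"claw":0.75},
    {"x":-0.255,"y":-0.053,"z":0,"rx":0,"ry":0,"rz":0.9,"claw":0.75},
    {"x":-0.255,"y":-0.053,"z":0,"rx":0,"ry":0,"rz":1,"claw":0.75},
    {"x":-0.255,"y":-0.053,"z":0,"rx":0,"ry":0,"rz":1,"claw":0.75}
  ]
}}

```text
time: 14.62
tool_pos: [0.6019, -0.2908, 0.1133]
tool_rot: [-3.14, -0.004, 2.091]
contact_force: [-0.1, 0.6, -0.3]
opening: 0.0804
grip_force: 0.0
```

Call:
{"fn": "step_arm", "kwargs": {
  "steps": [
    {"x":0,"y":0,"z":0,"rx":0,"ry":0,"rz":0.15,"claw":0.75},
    {"x":0,"y":0,"z":0,"rx":0,"ry":0,"rz":0.3,"claw":0.75},
    {"x":0,"y":0,"z":0,"rx":0,"ry":0,"rz":0.45,"claw":0.75},
    {"x":0,"y":0,"z":0,"rx":0,"ry":0,"rz":0.6,"claw":0.75},
    {"x":0,"y":0,"z":0,"rx":0,"ry":0,"rz":0.66,"claw":0.75},
    {"x":0,"y":0,"z":0,"rx":0,"ry":0,"rz":0.66,"claw":0.75},
    {"x":0,"y":0,"z":0,"rx":0,"ry":0,"rz":0.66,"claw":0.75}
  ]
}}

```text
time: 15.2
tool_pos: [0.6015, -0.2907, 0.1154]
tool_rot: [-3.14, -0.001, 1.579]
contact_force: [0.9, 0.2, 0.2]
opening: 0.0802
grip_force: 0.0
```

```bash
python3 - <<'E'
from h import *
plan((.602,-.290,.012,0))
E
```

```text
t 15.2 [ 0.6015 -0.2907  0.1154] line 0.4 open 0.0802 grip 0.0 [0.9 0.2 0.2]
(0.602, -0.29, 0.012, 0) xyz [0.0007 0.0008 0.1378] r [-0.002 -0.001  0.01 ]
```

Call:
{"fn": "step_arm", "kwargs": {
  "steps": [
    {"x":0,"y":0,"z":0.05,"rx":0,"ry":0,"rz":0,"claw":0.75},
    {"x":0,"y":0,"z":0.1,"rx":0,"ry":0,"rz":0,"claw":0.75},
    {"x":0,"y":0,"z":0.125,"rx":0,"ry":0,"rz":0,"claw":0.75},
    {"x":0,"y":0,"z":0.137,"rx":0,"ry":0,"rz":0,"claw":0.75},
    {"x":0,"y":0,"z":0.137,"rx":0,"ry":0,"rz":0,"claw":0.75},
    {"x":0,"y":0,"z":0.137,"rx":0,"ry":0,"rz":0,"claw":-0.1},
    {"x":0,"y":0,"z":0.137,"rx":0,"ry":0,"rz":0,"claw":-0.1},
    {"x":0,"y":0,"z":0.137,"rx":0,"ry":0,"rz":0,"claw":-0.15},
    {"x":0,"y":0,"z":0.137,"rx":0,"ry":0,"rz":0,"claw":-1},
    {"x":0,"y":0,"z":0.137,"rx":0,"ry":0,"rz":0,"claw":-1},
    {"x":0,"y":0,"z":0.137,"rx":0,"ry":0,"rz":0,"claw":-1},
    {"x":0,"y":0,"z":0.137,"rx":0,"ry":0,"rz":0,"claw":-1}
  ]
}}

```text
time: 16.2
tool_pos: [0.6025, -0.2911, 0.0141]
tool_rot: [3.141, 0.0, 1.575]
contact_force: [-0.5, -0.3, 3.2]
opening: 0.0423
grip_force: 20.0
```

```bash
python3 - <<'E'
from h import *
plan((.592,-.0985,.1,0),(.592,-.0985,.012,0))
E
```

```text
t 16.2 [ 0.6025 -0.2911  0.0141] line 0.3 open 0.0423 grip 20.0 [-0.5 -0.3  3.2]
(0.592, -0.0985, 0.1, 0) xyz [ 0.2569 -0.0127 -0.1146] r [0.001 0.    0.006]
(0.592, -0.0985, 0.012, 0) xyz [ 0.2569 -0.0128  0.0027] r [0.001 0.    0.006]
```

Call:
{"fn": "step_arm", "kwargs": {
  "steps": [
    {"x":0,"y":0,"z":-0.04,"rx":0,"ry":0,"rz":0,"claw":-1},
    {"x":0.01,"y":0,"z":-0.08,"rx":0,"ry":0,"rz":0,"claw":-1},
    {"x":0.05,"y":-0.002,"z":-0.08,"rx":0,"ry":0,"rz":0,"claw":-1},
    {"x":0.1,"y":-0.005,"z":-0.08,"rx":0,"ry":0,"rz":0,"claw":-1},
    {"x":0.15,"y":-0.008,"z":-0.08,"rx":0,"ry":0,"rz":0,"claw":-1},
    {"x":0.2,"y":-0.01,"z":-0.08,"rx":0,"ry":0,"rz":0,"claw":-1},
    {"x":0.24,"y":-0.012,"z":-0.08,"rx":0,"ry":0,"rz":0,"claw":-1},
    {"x":0.257,"y":-0.013,"z":-0.08,"rx":0,"ry":0,"rz":0,"claw":-1},
    {"x":0.257,"y":-0.013,"z":-0.08,"rx":0,"ry":0,"rz":0,"claw":-1},
    {"x":0.257,"y":-0.013,"z":-0.04,"rx":0,"ry":0,"rz":0,"claw":-1},
    {"x":0.257,"y":-0.013,"z":-0.01,"rx":0,"ry":0,"rz":0,"claw":-1},
    {"x":0.257,"y":-0.013,"z":-0.001,"rx":0,"ry":0,"rz":0,"claw":-1}
  ]
}}

```text
time: 17.2
tool_pos: [0.5906, -0.0993, 0.0122]
tool_rot: [-3.139, -0.001, 1.575]
contact_force: [-9.4, 2.1, 26.4]
opening: 0.0425
grip_force: 20.0
```

Call:
{"fn": "step_arm", "kwargs": {
  "steps": [
    {"x":0,"y":0,"z":0,"rx":0,"ry":0,"rz":0,"claw":-1},
    {"x":0,"y":0,"z":0,"rx":0,"ry":0,"rz":0,"claw":-1},
    {"x":0,"y":0,"z":0,"rx":0,"ry":0,"rz":0,"claw":0.4},
    {"x":0,"y":0,"z":0,"rx":0,"ry":0,"rz":0,"claw":0.4},
    {"x":0,"y":0,"z":0,"rx":0,"ry":0,"rz":0,"claw":0.4},
    {"x":0,"y":0,"z":0,"rx":0,"ry":0,"rz":0,"claw":0.4},
    {"x":0,"y":0,"z":-0.05,"rx":0,"ry":0,"rz":0,"claw":0.4},
    {"x":0,"y":0,"z":-0.1,"rx":0,"ry":0,"rz":0,"claw":0.4},
    {"x":0,"y":0,"z":-0.15,"rx":0,"ry":0,"rz":0,"claw":0.4},
    {"x":0,"y":0,"z":-0.18,"rx":0,"ry":0,"rz":0,"claw":0.4},
    {"x":0,"y":0,"z":-0.18,"rx":0,"ry":0,"rz":0,"claw":0.4}
  ]
}}

```text
time: 18.12
tool_pos: [0.5946, -0.0991, 0.1557]
tool_rot: [3.131, 0.003, 1.575]
contact_force: [0.9, 0.5, 1.0]
opening: 0.0641
grip_force: 0.0
```

```bash
python3 - <<'E'
from h import *
plan((.437,.167,.17,0),(.437,.167,.036,0))
E
```

```text
t 18.12 [ 0.5946 -0.0991  0.1557] line 0.3 open 0.0641 grip 0.0 [0.9 0.5 1. ]
(0.437, 0.167, 0.17, 0) xyz [ 0.3557 -0.2083 -0.0225] r [0.014 0.004 0.006]
(0.437, 0.167, 0.036, 0) xyz [ 0.3562 -0.2102  0.1562] r [0.014 0.004 0.006]
```

Call:
{"fn": "step_arm", "kwargs": {
  "steps": [
    {"x":0.045,"y":-0.026,"z":0,"rx":0,"ry":0,"rz":0,"claw":0.4},
    {"x":0.09,"y":-0.052,"z":0,"rx":0,"ry":0,"rz":0,"claw":0.4},
    {"x":0.135,"y":-0.078,"z":0,"rx":0,"ry":0,"rz":0,"claw":0.4},
    {"x":0.18,"y":-0.104,"z":0,"rx":0,"ry":0,"rz":0,"claw":0.4},
    {"x":0.225,"y":-0.13,"z":0,"rx":0,"ry":0,"rz":0,"claw":0.4},
    {"x":0.27,"y":-0.156,"z":0,"rx":0,"ry":0,"rz":0,"claw":0.4},
    {"x":0.315,"y":-0.182,"z":0,"rx":0,"ry":0,"rz":0,"claw":0.4},
    {"x":0.345,"y":-0.2,"z":0,"rx":0,"ry":0,"rz":0,"claw":0.4},
    {"x":0.355,"y":-0.205,"z":0,"rx":0,"ry":0,"rz":0,"claw":0.4},
    {"x":0.355,"y":-0.205,"z":0,"rx":0,"ry":0,"rz":0,"claw":0.4},
    {"x":0.355,"y":-0.205,"z":0,"rx":0,"ry":0,"rz":0,"claw":0.4}
  ]
}}

```text
time: 19.03
tool_pos: [0.4372, 0.167, 0.1492]
tool_rot: [3.141, 0.0, 1.576]
contact_force: [0.2, -0.6, -0.0]
opening: 0.064
grip_force: 0.0
```

```bash
python3 - <<'E'
from h import *
plan((.437,.167,.036,0))
E
```

```text
t 19.03 [0.4372 0.167  0.1492] line 0.3 open 0.064 grip 0.0 [ 0.2 -0.6 -0. ]
(0.437, 0.167, 0.036, 0) xyz [-0.     -0.0003  0.151 ] r [0.001 0.    0.007]
```

Call:
{"fn": "step_arm", "kwargs": {
  "steps": [
    {"x":0,"y":0,"z":0.04,"rx":0,"ry":0,"rz":0,"claw":0.4},
    {"x":0,"y":0,"z":0.085,"rx":0,"ry":0,"rz":0,"claw":0.4},
    {"x":0,"y":0,"z":0.125,"rx":0,"ry":0,"rz":0,"claw":0.4},
    {"x":0,"y":0,"z":0.145,"rx":0,"ry":0,"rz":0,"claw":0.4},
    {"x":0,"y":0,"z":0.151,"rx":0,"ry":0,"rz":0,"claw":0.2},
    {"x":0,"y":0,"z":0.151,"rx":0,"ry":0,"rz":0,"claw":0},
    {"x":0,"y":0,"z":0.151,"rx":0,"ry":0,"rz":0,"claw":-0.15},
    {"x":0,"y":0,"z":0.151,"rx":0,"ry":0,"rz":0,"claw":-0.25},
    {"x":0,"y":0,"z":0.151,"rx":0,"ry":0,"rz":0,"claw":-0.32},
    {"x":0,"y":0,"z":0.151,"rx":0,"ry":0,"rz":0,"claw":-0.4},
    {"x":0,"y":0,"z":0.151,"rx":0,"ry":0,"rz":0,"claw":-1},
    {"x":0,"y":0,"z":0.151,"rx":0,"ry":0,"rz":0,"claw":-1}
  ],
  "squeeze": 15
}}

```text
time: 20.03
tool_pos: [0.4373, 0.1674, 0.0369]
tool_rot: [3.14, -0.0, 1.575]
contact_force: [-1.4, -1.3, 6.8]
opening: 0.0285
grip_force: 15.0
```

```bash
python3 - <<'E'
from h import *
plan((.437,.167,.13,0),(.6017,-.2858,.13,0),(.6017,-.2858,.036,0))
E
```

```text
t 20.03 [0.4373 0.1674 0.0369] line 0.3 open 0.0285 grip 15.0 [-1.4 -1.3  6.8]
(0.437, 0.167, 0.13, 0) xyz [-0.0005 -0.0002 -0.1242] r [ 0.002 -0.     0.006]
(0.6017, -0.2858, 0.13, 0) xyz [-0.6052  0.2166 -0.124 ] r [ 0.002 -0.     0.006]
(0.6017, -0.2858, 0.036, 0) xyz [-0.6053  0.2164  0.0013] r [ 0.002 -0.     0.006]
```

Call:
{"fn": "step_arm", "kwargs": {
  "steps": [
    {"x":0,"y":0,"z":-0.03,"rx":0,"ry":0,"rz":0,"claw":-1},
    {"x":0,"y":0,"z":-0.07,"rx":0,"ry":0,"rz":0,"claw":-1},
    {"x":0,"y":0,"z":-0.1,"rx":0,"ry":0,"rz":0,"claw":-1},
    {"x":-0.02,"y":0.007,"z":-0.11,"rx":0,"ry":0,"rz":0,"claw":-1},
    {"x":-0.06,"y":0.021,"z":-0.11,"rx":0,"ry":0,"rz":0,"claw":-1},
    {"x":-0.1,"y":0.036,"z":-0.11,"rx":0,"ry":0,"rz":0,"claw":-1},
    {"x":-0.14,"y":0.05,"z":-0.11,"rx":0,"ry":0,"rz":0,"claw":-1},
    {"x":-0.18,"y":0.064,"z":-0.11,"rx":0,"ry":0,"rz":0,"claw":-1},
    {"x":-0.22,"y":0.079,"z":-0.11,"rx":0,"ry":0,"rz":0,"claw":-1},
    {"x":-0.26,"y":0.093,"z":-0.11,"rx":0,"ry":0,"rz":0,"claw":-1},
    {"x":-0.29,"y":0.104,"z":-0.11,"rx":0,"ry":0,"rz":0,"claw":-1},
    {"x":-0.305,"y":0.108,"z":-0.11,"rx":0,"ry":0,"rz":0,"claw":-1}
  ]
}}

```text
time: 21.03
tool_pos: [0.5197, -0.0638, 0.1185]
tool_rot: [3.141, 0.001, 1.573]
contact_force: [-0.5, -0.2, -0.9]
opening: 0.0287
grip_force: 15.0
```

Call:
{"fn": "step_arm", "kwargs": {
  "steps": [
    {"x":-0.02,"y":0.007,"z":0,"rx":0,"ry":0,"rz":0,"claw":-1},
    {"x":-0.06,"y":0.021,"z":0,"rx":0,"ry":0,"rz":0,"claw":-1},
    {"x":-0.1,"y":0.036,"z":0,"rx":0,"ry":0,"rz":0,"claw":-1},
    {"x":-0.14,"y":0.05,"z":0,"rx":0,"ry":0,"rz":0,"claw":-1},
    {"x":-0.18,"y":0.064,"z":0,"rx":0,"ry":0,"rz":0,"claw":-1},
    {"x":-0.22,"y":0.079,"z":0,"rx":0,"ry":0,"rz":0,"claw":-1},
    {"x":-0.26,"y":0.094,"z":0,"rx":0,"ry":0,"rz":0,"claw":-1},
    {"x":-0.285,"y":0.104,"z":0,"rx":0,"ry":0,"rz":0,"claw":-1},
    {"x":-0.3,"y":0.108,"z":0,"rx":0,"ry":0,"rz":0,"claw":-1},
    {"x":-0.3,"y":0.108,"z":0,"rx":0,"ry":0,"rz":0,"claw":-1},
    {"x":-0.3,"y":0.108,"z":0,"rx":0,"ry":0,"rz":0,"claw":-1}
  ]
}}

```text
time: 21.95
tool_pos: [0.6005, -0.2851, 0.1179]
tool_rot: [-3.141, -0.001, 1.575]
contact_force: [0.2, -0.2, -0.7]
opening: 0.0288
grip_force: 15.0
```

```bash
python3 - <<'E'
from h import *
plan((.6017,-.2858,.0365,0))
E
```

```text
t 21.95 [ 0.6005 -0.2851  0.1179] line 0.2 open 0.0288 grip 15.0 [ 0.2 -0.2 -0.7]
(0.6017, -0.2858, 0.0365, 0) xyz [-0.0011  0.0017  0.1086] r [-0.001 -0.001  0.005]
```

Call:
{"fn": "step_arm", "kwargs": {
  "steps": [
    {"x":-0.001,"y":0.001,"z":0.035,"rx":0,"ry":0,"rz":0,"claw":-1},
    {"x":-0.001,"y":0.001,"z":0.07,"rx":0,"ry":0,"rz":0,"claw":-1},
    {"x":-0.001,"y":0.001,"z":0.09,"rx":0,"ry":0,"rz":0,"claw":-1},
    {"x":-0.001,"y":0.001,"z":0.1,"rx":0,"ry":0,"rz":0,"claw":-1},
    {"x":-0.001,"y":0.001,"z":0.105,"rx":0,"ry":0,"rz":0,"claw":-1},
    {"x":-0.001,"y":0.001,"z":0.108,"rx":0,"ry":0,"rz":0,"claw":-1},
    {"x":-0.001,"y":0.001,"z":0.109,"rx":0,"ry":0,"rz":0,"claw":-1},
    {"x":-0.001,"y":0.001,"z":0.109,"rx":0,"ry":0,"rz":0,"claw":-1}
  ]
}}

```text
time: 22.62
tool_pos: [0.6021, -0.2865, 0.0379]
tool_rot: [3.14, 0.001, 1.575]
contact_force: [0.1, 0.5, -0.1]
opening: 0.0287
grip_force: 15.0
```

Call:
{"fn": "step_arm", "kwargs": {
  "steps": [
    {"x":0,"y":0,"z":0,"rx":0,"ry":0,"rz":0,"claw":-0.25},
    {"x":0,"y":0,"z":0,"rx":0,"ry":0,"rz":0,"claw":0},
    {"x":0,"y":0,"z":0,"rx":0,"ry":0,"rz":0,"claw":0.3},
    {"x":0,"y":0,"z":0,"rx":0,"ry":0,"rz":0,"claw":0.4},
    {"x":0,"y":0,"z":0,"rx":0,"ry":0,"rz":0,"claw":0.4},
    {"x":0,"y":0,"z":-0.03,"rx":0,"ry":0,"rz":0,"claw":0.4},
    {"x":0,"y":0,"z":-0.07,"rx":0,"ry":0,"rz":0,"claw":0.4},
    {"x":0,"y":0,"z":-0.12,"rx":0,"ry":0,"rz":0,"claw":0.4},
    {"x":0,"y":0,"z":-0.15,"rx":0,"ry":0,"rz":0,"claw":0.4},
    {"x":0,"y":0,"z":-0.15,"rx":0,"ry":0,"rz":0,"claw":0.4}
  ]
}}

```text
time: 23.45
tool_pos: [0.604, -0.2881, 0.156]
tool_rot: [3.132, 0.006, 1.575]
contact_force: [0.3, -0.2, 1.0]
opening: 0.0643
grip_force: 0.0
```

```bash
python3 - <<'E'
from h import *
plan((.592,-.0985,.15,0))
E
```

```text
t 23.45 [ 0.604  -0.2881  0.156 ] line 0.2 open 0.0643 grip 0.0 [ 0.3 -0.2  1. ]
(0.592, -0.0985, 0.15, 0) xyz [ 0.2529 -0.015   0.0064] r [0.012 0.007 0.005]
```

Call:
{"fn": "step_arm", "kwargs": {
  "steps": [
    {"x":0.05,"y":-0.003,"z":0,"rx":0,"ry":0,"rz":0,"claw":0.6},
    {"x":0.1,"y":-0.006,"z":0,"rx":0,"ry":0,"rz":0,"claw":0.6},
    {"x":0.15,"y":-0.009,"z":0,"rx":0,"ry":0,"rz":0,"claw":0.6},
    {"x":0.2,"y":-0.012,"z":0,"rx":0,"ry":0,"rz":0,"claw":0.6},
    {"x":0.24,"y":-0.014,"z":0,"rx":0,"ry":0,"rz":0,"claw":0.6},
    {"x":0.25,"y":-0.014,"z":0,"rx":0,"ry":0,"rz":0,"claw":0.6},
    {"x":0.25,"y":-0.014,"z":0,"rx":0,"ry":0,"rz":0,"claw":0.6},
    {"x":0.25,"y":-0.014,"z":0,"rx":0,"ry":0,"rz":0,"claw":0.6}
  ]
}}

```text
time: 24.12
tool_pos: [0.5903, -0.0994, 0.1491]
tool_rot: [-3.142, 0.0, 1.576]
contact_force: [0.6, -0.6, -0.4]
opening: 0.0736
grip_force: 0.0
```

```bash
python3 - <<'E'
from h import *
plan((.592,-.0985,.0125,0))
im,D=read_camera('scene'); cv2.imwrite('pics/s2.png',cv2.resize(im[130:360,220:480],None,fx=2.6,fy=2.6,interpolation=2))
E
```

```text
t 24.12 [ 0.5903 -0.0994  0.1491] line 0.3 open 0.0736 grip 0.0 [ 0.6 -0.6 -0.4]
(0.592, -0.0985, 0.0125, 0) xyz [0.0013 0.0023 0.1821] r [-0.     0.001  0.007]
```

View pics/s2.png

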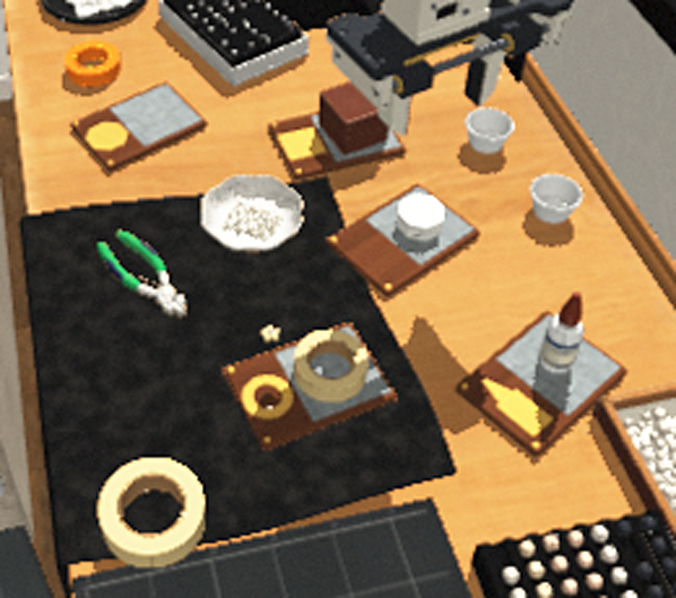

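The tape roll lies on the ring rest (333,367), the bottle stands on the bottle rest (560,340), and the trinket box waits on the plain rest (420,215).

Call:
{"fn": "step_arm", "kwargs": {
  "steps": [
    {"x":0,"y":0.001,"z":0.05,"rx":0,"ry":0,"rz":0,"claw":0.6},
    {"x":0,"y":0.001,"z":0.1,"rx":0,"ry":0,"rz":0,"claw":0.6},
    {"x":0,"y":0.001,"z":0.15,"rx":0,"ry":0,"rz":0,"claw":0.6},
    {"x":0,"y":0.001,"z":0.172,"rx":0,"ry":0,"rz":0,"claw":0.6},
    {"x":0,"y":0.001,"z":0.18,"rx":0,"ry":0,"rz":0,"claw":0.6},
    {"x":0,"y":0.001,"z":0.181,"rx":0,"ry":0,"rz":0,"claw":0.3},
    {"x":0,"y":0.001,"z":0.181,"rx":0,"ry":0,"rz":0,"claw":0.1},
    {"x":0,"y":0.001,"z":0.181,"rx":0,"ry":0,"rz":0,"claw":0},
    {"x":0,"y":0.001,"z":0.181,"rx":0,"ry":0,"rz":0,"claw":-0.1},
    {"x":0,"y":0.001,"z":0.181,"rx":0,"ry":0,"rz":0,"claw":-1},
    {"x":0,"y":0.001,"z":0.181,"rx":0,"ry":0,"rz":0,"claw":-1},
    {"x":0,"y":0.001,"z":0.181,"rx":0,"ry":0,"rz":0,"claw":-1}
  ],
  "squeeze": 20
}}

```text
time: 25.17
tool_pos: [0.5917, -0.0993, 0.0149]
tool_rot: [3.139, 0.001, 1.575]
contact_force: [-1.0, -1.0, 6.6]
opening: 0.0417
grip_force: 20.0
```

```bash
python3 - <<'E'
from h import *
plan((.437,.170,.1,0),(.437,.170,.0125,0))
E
```

```text
t 25.17 [ 0.5917 -0.0993  0.0149] line 0.3 open 0.0417 grip 20.0 [-1.  -1.   6.6]
(0.437, 0.17, 0.1, 0) xyz [ 0.3599 -0.2044 -0.1143] r [0.003 0.001 0.006]
(0.437, 0.17, 0.0125, 0) xyz [ 0.36   -0.2046  0.0024] r [0.003 0.001 0.006]
```

Call:
{"fn": "step_arm", "kwargs": {
  "steps": [
    {"x":0,"y":0,"z":-0.04,"rx":0,"ry":0,"rz":0,"claw":-1},
    {"x":0,"y":0,"z":-0.09,"rx":0,"ry":0,"rz":0,"claw":-1},
    {"x":0.03,"y":-0.017,"z":-0.12,"rx":0,"ry":0,"rz":0,"claw":-1},
    {"x":0.075,"y":-0.042,"z":-0.12,"rx":0,"ry":0,"rz":0,"claw":-1},
    {"x":0.12,"y":-0.068,"z":-0.12,"rx":0,"ry":0,"rz":0,"claw":-1},
    {"x":0.165,"y":-0.094,"z":-0.12,"rx":0,"ry":0,"rz":0,"claw":-1},
    {"x":0.21,"y":-0.12,"z":-0.12,"rx":0,"ry":0,"rz":0,"claw":-1},
    {"x":0.255,"y":-0.145,"z":-0.12,"rx":0,"ry":0,"rz":0,"claw":-1},
    {"x":0.3,"y":-0.17,"z":-0.12,"rx":0,"ry":0,"rz":0,"claw":-1},
    {"x":0.34,"y":-0.194,"z":-0.12,"rx":0,"ry":0,"rz":0,"claw":-1},
    {"x":0.36,"y":-0.205,"z":-0.12,"rx":0,"ry":0,"rz":0,"claw":-1},
    {"x":0.36,"y":-0.205,"z":-0.12,"rx":0,"ry":0,"rz":0,"claw":-1}
  ]
}}

```text
time: 26.17
tool_pos: [0.4338, 0.173, 0.1038]
tool_rot: [-3.141, -0.001, 1.579]
contact_force: [-0.2, -0.0, -0.0]
opening: 0.0428
grip_force: 20.0
```

Call:
{"fn": "step_arm", "kwargs": {
  "steps": [
    {"x":0,"y":0,"z":0.04,"rx":0,"ry":0,"rz":0,"claw":-1},
    {"x":0,"y":0,"z":0.08,"rx":0,"ry":0,"rz":0,"claw":-1},
    {"x":0,"y":0,"z":0.1,"rx":0,"ry":0,"rz":0,"claw":-1},
    {"x":0,"y":0,"z":0.11,"rx":0,"ry":0,"rz":0,"claw":-1},
    {"x":0,"y":0,"z":0.116,"rx":0,"ry":0,"rz":0,"claw":-1},
    {"x":0,"y":0,"z":0.118,"rx":0,"ry":0,"rz":0,"claw":-1},
    {"x":0,"y":0,"z":0.118,"rx":0,"ry":0,"rz":0,"claw":-1}
  ]
}}

```text
time: 26.75
tool_pos: [0.4367, 0.1701, 0.0155]
tool_rot: [3.141, -0.0, 1.575]
contact_force: [0.7, -0.4, -0.6]
opening: 0.0421
grip_force: 20.0
```

```bash
python3 - <<'E'
from h import *
plan((.437,.170,.0145,0))
E
```

```text
t 26.75 [0.4367 0.1701 0.0155] line 0.2 open 0.0421 grip 20.0 [ 0.7 -0.4 -0.6]
(0.437, 0.17, 0.0145, 0) xyz [-0.0002  0.0004  0.0013] r [ 0.001 -0.     0.005]
```

Now release, rise and move back clear of the cameras.

Call:
{"fn": "step_arm", "kwargs": {
  "steps": [
    {"x":0,"y":0,"z":0.001,"rx":0,"ry":0,"rz":0,"claw":-1},
    {"x":0,"y":0,"z":0.001,"rx":0,"ry":0,"rz":0,"claw":0.1},
    {"x":0,"y":0,"z":0.001,"rx":0,"ry":0,"rz":0,"claw":0.3},
    {"x":0,"y":0,"z":0.001,"rx":0,"ry":0,"rz":0,"claw":0.4},
    {"x":0,"y":0,"z":0.001,"rx":0,"ry":0,"rz":0,"claw":0.4},
    {"x":0,"y":0,"z":-0.04,"rx":0,"ry":0,"rz":0,"claw":0.4},
    {"x":0,"y":0,"z":-0.09,"rx":0,"ry":0,"rz":0,"claw":0.4},
    {"x":0,"y":0,"z":-0.14,"rx":0,"ry":0,"rz":0,"claw":0.4},
    {"x":0,"y":0,"z":-0.19,"rx":0,"ry":0,"rz":0,"claw":0.4},
    {"x":0,"y":0,"z":-0.24,"rx":0,"ry":0,"rz":0,"claw":0.4},
    {"x":0,"y":0,"z":-0.28,"rx":0,"ry":0,"rz":0,"claw":0.4}
  ]
}}

```text
time: 27.67
tool_pos: [0.4362, 0.1704, 0.2282]
tool_rot: [3.139, -0.001, 1.575]
contact_force: [1.3, 1.1, -0.5]
opening: 0.0642
grip_force: 0.0
```

Call:
{"fn": "step_arm", "kwargs": {
  "steps": [
    {"x":0.05,"y":-0.03,"z":0,"rx":0,"ry":0,"rz":0,"claw":0.4},
    {"x":0.1,"y":-0.06,"z":0,"rx":0,"ry":0,"rz":0,"claw":0.4},
    {"x":0.15,"y":-0.1,"z":0,"rx":0,"ry":0,"rz":0,"claw":0.4},
    {"x":0.2,"y":-0.13,"z":0,"rx":0,"ry":0,"rz":0,"claw":0.4},
    {"x":0.25,"y":-0.17,"z":0,"rx":0,"ry":0,"rz":0,"claw":0.4},
    {"x":0.3,"y":-0.2,"z":0,"rx":0,"ry":0,"rz":0,"claw":0.4},
    {"x":0.35,"y":-0.24,"z":0,"rx":0,"ry":0,"rz":0,"claw":0.4},
    {"x":0.4,"y":-0.27,"z":0,"rx":0,"ry":0,"rz":0,"claw":0.4},
    {"x":0.4,"y":-0.27,"z":0,"rx":0,"ry":0,"rz":0,"claw":0.4},
    {"x":0.4,"y":-0.27,"z":0,"rx":0,"ry":0,"rz":0,"claw":0.4}
  ]
}}

```text
time: 28.5
tool_pos: [0.2288, 0.473, 0.2249]
tool_rot: [-3.141, -0.002, 1.58]
contact_force: [0.3, -0.2, -0.6]
opening: 0.0642
grip_force: 0.0
```

```bash
python3 - <<'E'
from h import *
plan()
home={'ring':(.4283,-.202,.02),'octagon':(.437,.170,.022),'bottle':(.6017,-.2858,.03),'square':(.6093,.044,.047)}
for n in ['top','scene']:
    im,D=read_camera(n); W=cloud(n,D); p={'top':(180,110),'scene':(220,130)}[n]
    for k,(x,y,z) in home.items():
        q=(np.hypot(W[...,0]-x,W[...,1]-y)<.045)&(W[...,2]>z)&(W[...,2]<.12)
        if q.sum()>5: print(n,k,rect(W[q])[:2],W[q].mean(0).round(3))
    cv2.imwrite(f'pics/{n}3.png',cv2.resize(im[p[1]:p[1]+200,p[0]:p[0]+260],None,fx=3,fy=3,interpolation=2))
    m=nets.masks_of(n,'scallop_dish')[0]; g=m['region']&(D>0); print('dish',np.median(W[g],0).round(3))
E
```

```text
t 28.5 [0.2288 0.473  0.2249] line 0.5 open 0.0642 grip 0.0 [ 0.3 -0.2 -0.6]
top ring (array([ 428.4, -199.4]), array([58.9, 62.3])) [ 0.428 -0.199  0.027]
top octagon (array([435.2, 174.2]), array([40.8, 41.1])) [0.435 0.174 0.028]
top bottle (array([ 597.7, -276.7]), array([26.9, 21.7])) [ 0.597 -0.276  0.063]
top square (array([605.7,  46.6]), array([53.1, 54.4])) [0.605 0.047 0.053]
dish [ 0.457 -0.014  0.008]
scene ring (array([ 430.5, -203.2]), array([62.4, 60.4])) [ 0.429 -0.204  0.026]
scene octagon (array([438. , 169.4]), array([43.7, 42.1])) [0.437 0.168 0.028]
scene bottle (array([ 599.3, -286.7]), array([23.1, 28.4])) [ 0.597 -0.288  0.06 ]
scene square (array([607.7,  43.2]), array([57.9, 52.9])) [0.606 0.04  0.053]
dish [ 0.462 -0.006  0.008]
```

View pics/top3.png

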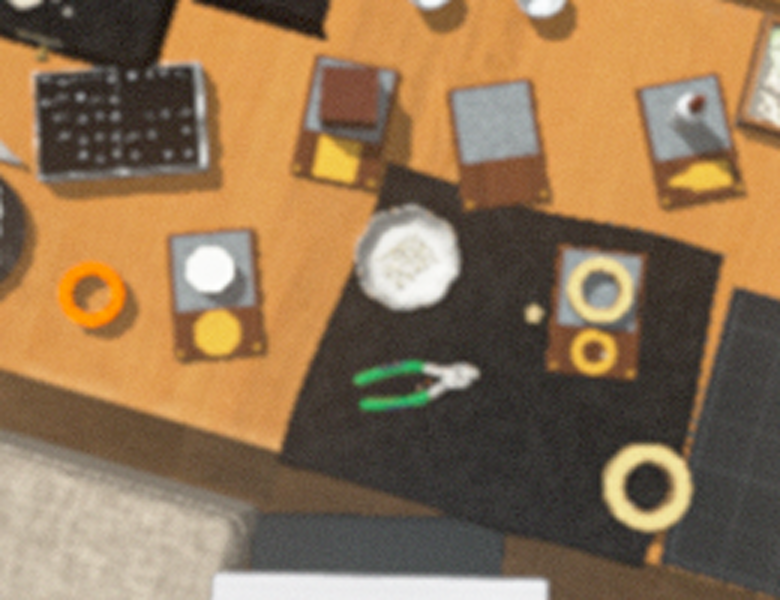

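View pics/scene3.png

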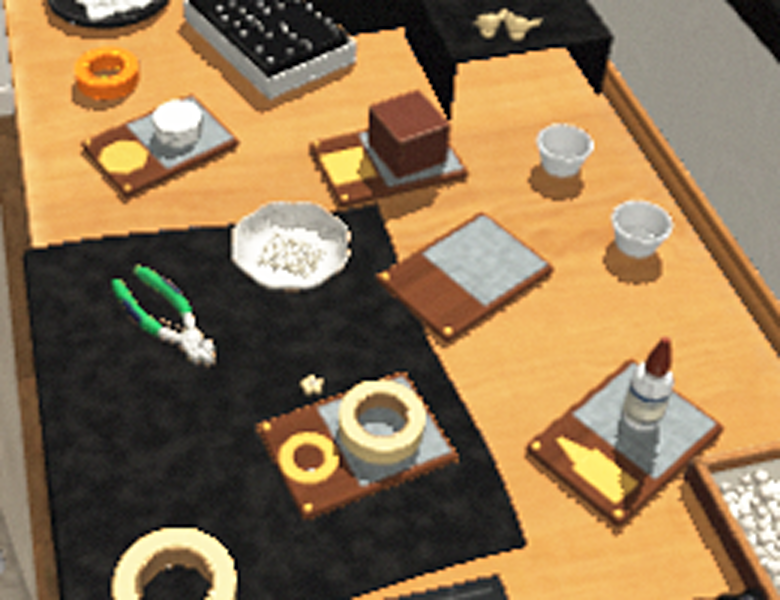

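All four stand upright in the middle of their own felts. The plain rest is empty and the dish hasn't moved. Handing in.

```bash
python3 -c "
from cell import robot
print(robot.hand_in())"
```

```text
the job is handed in; nothing more can be done
None
```

The job is handed in at about 29 s of the 131 s allowed: all four things stand upright on the rests with their own signs, the plain rest is empty and the bead dish was not moved; no verdict came back with the hand-in.

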